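# Set up carved figures on their base plates in the gluing jig

## Task

Get the gluing jig ready: put every offcut lying in its recesses into the scrap tray, then seat the three base plates flat and fully home in the recesses that match their outlines. Stand each carved figure there is upright in the middle of a seated plate, one figure to a plate whichever you like, letting go slowly so that it stays standing still by itself, and let no figure fall over or the glue pot and chisel be shoved away.

Things in the scene. Friction and masses are not known exactly. Their poses are not given: they have to be found in the camera images.
- recess_large (a point): Centre of the floor of the large round recess: 68 mm across, 8 mm deep, 2 mm rim chamfer. The jig is a fixed white slab 110 x 370 x 12 mm on the bench, three grey-floored recesses 115 mm apart in a row (large round, square, small round), floors 4 mm above the bench. Axes: x across the row, y along it towards the small recess, z up.
- recess_square (a point): Centre of the floor of the jig's square recess, the middle one: 58 x 58 mm with sides along its x and y, 8 mm deep, 2 mm chamfer. Axes as for recess_large.
- recess_small (a point): Centre of the floor of the jig's small round recess: 50 mm across, 8 mm deep, 2 mm chamfer. Axes as for recess_large.
- scrap_tray: Fixed dark open tray on the bench, 120 (its x) x 150 (its y) x 45 mm high, walls and floor 5 mm. Origin at the centre of its underside.
- plate_large: Loose dark wooden base plate, round, 64 mm across, 18 mm thick; fits the large round recess and then stands 10 mm proud of the jig. Origin at the centre of its underside, z through its thickness.
- plate_square: Loose dark wooden base plate, square, 54 x 54 mm (sides along its x and y), 18 mm thick; fits the square recess. Origin at the centre of its underside.
- plate_small: Loose dark wooden base plate, round, 46 mm across, 18 mm thick; fits the small round recess. Origin at the centre of its underside.
- figure_cat: Carved wooden cat with pointed ears, 153 mm tall, top-heavy: round foot 26 mm across, thin stem, then a straight upright round body 44 mm across from 56 to 102 mm above the foot (grip here), head above. Origin: centre of the foot's underside, z up. Starts standing on the bench; topples beyond about 9 degrees of lean. May be absent (None).
- figure_owl: Carved wooden owl with a domed head, 129 mm tall, top-heavy: round foot 26 mm across, thin stem, then a straight upright round body 44 mm across from 56 to 102 mm above the foot (grip here), head above. Origin: centre of the foot's underside, z up. Starts standing on the bench; topples beyond about 9 degrees of lean. May be absent (None).
- figure_bird: Carved wooden bird with a beak and a short tail, 133 mm tall, top-heavy: round foot 26 mm across, thin stem, then a straight upright round body 44 mm across from 56 to 102 mm above the foot (grip here), head above. Origin: centre of the foot's underside, z up. Starts standing on the bench; topples beyond about 9 degrees of lean. May be absent (None).
- glue_pot: Bystander: jar 38 mm across, 60 mm high, near the left-hand things. Origin at the centre of its underside.
- chisel: Bystander: hand tool 220 mm long lying beyond the jig. Origin under its middle.
- offcut_a: Loose pale wooden offcut, 36 (x) x 20 (y) x 24 (z) mm, which starts lying in the jig's large round recess. Origin at the centre of its underside (12 mm below its middle when it lies as at the start). May be absent (None).
- offcut_b: Loose pale wooden offcut, 36 (x) x 20 (y) x 24 (z) mm, which starts lying in the jig's square recess. Origin at the centre of its underside (12 mm below its middle when it lies as at the start). May be absent (None).
- offcut_c: Loose pale wooden offcut, 36 (x) x 20 (y) x 24 (z) mm, which starts lying in the jig's small round recess. Origin at the centre of its underside (12 mm below its middle when it lies as at the start). May be absent (None).
Not all that is in view belongs to the job. What is shaped like the plate_large but orange is not meant.

How it is judged:
At the end, for the whole second after the job is handed in: Every plate lies flat in its own recess (within 4 mm of its centre and 3 mm of its floor); every figure present stands upright (within 3.4 degrees) and still on a seated plate, its foot within 10 mm of the plate's centre; every offcut present is in the scrap tray (horizontal distance between plate_large and recess_large below 0.004 m and z of plate_large in the frame of recess_large between -0.003 and 0.003 m and angle between each of plate_large, plate_square, plate_small's own z axis and vertical below 0.05 rad and linear speed of each of plate_large, plate_square, plate_small, figure_cat, figure_owl, figure_bird below 0.02 m/s and horizontal distance between plate_square and recess_square below 0.004 m and z of plate_square in the frame of recess_square between -0.003 and 0.003 m and horizontal distance between plate_small and recess_small below 0.004 m and z of plate_small in the frame of recess_small between -0.003 and 0.003 m and ((horizontal distance between figure_cat and plate_large below 0.01 m and z of figure_cat in the frame of plate_large between 0.015 and 0.022 m) or (horizontal distance between figure_cat and plate_square below 0.01 m and z of figure_cat in the frame of plate_square between 0.015 and 0.022 m) or (horizontal distance between figure_cat and plate_small below 0.01 m and z of figure_cat in the frame of plate_small between 0.015 and 0.022 m)) and angle between each of figure_cat, figure_owl, figure_bird's own z axis and vertical below 0.06 rad and angular speed of each of figure_cat, figure_owl, figure_bird below 0.1 rad/s and ((horizontal distance between figure_owl and plate_large below 0.01 m and z of figure_owl in the frame of plate_large between 0.015 and 0.022 m) or (horizontal distance between figure_owl and plate_square below 0.01 m and z of figure_owl in the frame of plate_square between 0.015 and 0.022 m) or (horizontal distance between figure_owl and plate_small below 0.01 m and z of figure_owl in the frame of plate_small between 0.015 and 0.022 m)) and ((horizontal distance between figure_bird and plate_large below 0.01 m and z of figure_bird in the frame of plate_large between 0.015 and 0.022 m) or (horizontal distance between figure_bird and plate_square below 0.01 m and z of figure_bird in the frame of plate_square between 0.015 and 0.022 m) or (horizontal distance between figure_bird and plate_small below 0.01 m and z of figure_bird in the frame of plate_small between 0.015 and 0.022 m)) and x of offcut_a in the frame of scrap_tray between -0.056 and 0.056 m and y of offcut_a in the frame of scrap_tray between -0.071 and 0.071 m and z of each of offcut_a, offcut_b, offcut_c in the frame of scrap_tray below 0.055 m and x of offcut_b in the frame of scrap_tray between -0.056 and 0.056 m and y of offcut_b in the frame of scrap_tray between -0.071 and 0.071 m and x of offcut_c in the frame of scrap_tray between -0.056 and 0.056 m and y of offcut_c in the frame of scrap_tray between -0.071 and 0.071 m); the robot touches nothing.
It fails at once if a figure has fallen over (leaning more than 45 degrees) (angle between any of figure_cat, figure_owl, figure_bird's own z axis and vertical above 0.8 rad).
It fails at once if the glue pot or chisel has been shifted by more than 6 cm (distance of any of glue_pot, chisel from where it was at the start of the episode above 0.06 m).
Of figure_cat, figure_owl, figure_bird only 2 to 3 are there at a start; the rules pass over those that are not, and their reading is None.
Of offcut_a, offcut_b, offcut_c only 1 to 2 are there at a start; the rules pass over those that are not, and their reading is None.
At some moment in a run one of plate_large, plate_square, plate_small, offcut_a, offcut_b, offcut_c may be knocked a few centimetres aside while the robot is not near it.
It also fails if it takes over 210 s, if anything falls off the work surface, if the arm or the gripper's body presses on something with over 40 N, if the wrist force passes 120 N, or if a joint passes its speed limit or range.

## Robot

A 6-joint arm with a two-finger parallel gripper is mounted at the origin on the work surface. World frame = base frame: x ahead of the robot, y to its left, z up, the work surface at z = 0. Lengths are in m, angles in rad, forces in N, time in s.
With the tool pointing down it reaches from about 0.35 to 0.975 m from the base axis. Payload 4.9 kg.
Tool frame: the origin (TCP) lies on the front face of the gripper's body, between the roots of the fingers; the fingertips stand 73 mm ahead of it and the grasp point (between the pads) lies 54 mm ahead of it; z points along the fingers, y is the line along which they close (so a half turn about z gives the same grasp; the last joint's range is limited). The gripper opens to 85 mm and grips with 20 to 120 N. Pads are 22 mm wide; open, the fingers measure 114 mm over their backs; the gripper's body (76 mm by 85 mm) begins 54 mm behind the grasp point. The pads swing forward as they close: fully open they stand 13 mm farther back than shut.
Start: joints at [-1.238, 0.053, 1.613, -0, 1.476, -0.119], TCP at [0.273, -0.562, 0.304] pointing down, gripper open.
Joint ranges: [-3.01, 3.01], [-1.01, 2.22], [0.06, 2.58], [-1.02, 4.17], [0.09, 2.62], [-3.14, 3.14]. Speed limits (rad/s): [2.57, 2.57, 3.14, 3.14, 3.14, 3.14].

## Interface

Orientations are given as a rotation vector (axis times angle).
In Python, from station import status, imaging, order gives the robot as it stands.
- The arm moves only by the tool arm_command, never from a script. Its argument "increments" is a list of rows, each an object with "slide": the shift along the tool's x, y, z in m, a list of three; "spin": the turn about the tool's z in degrees; "gripper": the opening, from -1 (shut) to 1 (fully open). In form: [{"slide": [x, y, z], "spin": spin, "gripper": gripper}, ...]. A call has 1 to 8 rows; each row is the pose to reach, as a shift and turn from the pose commanded when the call began, along the tool's axes at that moment; what a row does not reach only later rows make up. A row lasts 1/12 s, in which the tool goes at most 41.7 mm and 7.16 degrees, less where a joint would pass 70% of its speed; a pose out of reach is approached as far as the arm can. A call with a gripper value outside its range is refused whole. The fingers move at their own pace and stop on an object; "newtons" is the grip in N (left out, the last holds). Time passes only in rows, so rows that repeat a pose let the fingers close. It gives the time, the measured TCP pose, the force, the opening and the grip force at its end, in the units of the state.
- status.get_obs(): the state, without advancing time (a new reading comes with each control period).
- imaging.get_image(name): name is "side" or "top" or "wrist"; returns a dict with "frame" (400x640x3 uint8, red, green, blue), "vfov" (degrees; the focal length in pixels is half the picture's height over the tangent of half this angle, whatever the lens; pixels are square), "cx", "cy" (the principal point, pixels), "view" (4x4, takes a point from world to camera coordinates); the wrist camera has in their place "mount" (4x4, takes a point from camera to tool coordinates, whose origin is the TCP and whose axes are the flange's). Camera axes: x right, y up, looking along -z (the intrinsics and any distortion apply to the point x, -y, -z); pixel columns grow to the right and rows downward; lengths in m; the calibration is good to about 2 mm. A picture is of the moment at which its call begins: read the wrist's pose just before it. There is no depth.
- order.finish_job(): hands the job in; it is judged then, once.
The state is a dict: "t": time; "q": joint angles; "dq": joint speeds; "effort": joint torques, N m; "tool_pos": TCP position; "tool_rot": TCP orientation; "contact_force": force on the tool from outside, world axes, zero at the start; "wrist_torque": the same for the moment, N m; "opening": finger opening in m; "grip_force": force on a finger pad.
Only numpy, scipy, OpenCV 4.12 (cv2) and the standard library are available. Lean on these libraries where they do the work, as an engineer would, in place of code of your own. Each camera call takes 0.05 s, during which the arm holds its last target. There are 200 camera calls.

## Working session

There is one attempt and no reset: what is moved stays moved. The work goes in short steps, Python scripts to look and compute and a tool call to move; the robot and the scene stay as the last step left them, time stands still between calls to the robot, and variables do not carry over. Pictures are saved under pics/ and viewed, at most 14 in all, crops included, and the job is handed in when it is done.

Besides the shell and the picture viewer there is one more tool, called after "Call:" as name([rows], argument=value, ...), one row to a line, values as JSON. arm_command: Moves the arm, as the interface text tells. Its arguments: {"type":"object","properties":{"increments":{"type":"array","items":{"type":"object","properties":{"slide":{"type":"array","items":{"type":"number"}},"spin":{"type":"number"},"gripper":{"type":"number"}}}},"newtons":{"type":"number"}},"required":["increments"]}

```bash
ls; mkdir -p pics; cat > h.py <<'E'
import numpy as np, cv2
from station import status, imaging, order
from scipy.spatial.transform import Rotation as R
def grab(n):
    o=status.get_obs(); d=imaging.get_image(n)
    if n=="wrist":
        T=np.eye(4);T[:3,:3]=R.from_rotvec(o["tool_rot"]).as_matrix();T[:3,3]=o["tool_pos"]
        d["c2w"]=T@np.array(d["mount"])
    else: d["c2w"]=np.linalg.inv(np.array(d["view"]))
    d["f"]=200/np.tan(np.radians(d["vfov"])/2)
    return d
def ray(d,u,v):
    k=np.array([[d["f"],0,d["cx"]],[0,d["f"],d["cy"]],[0,0,1]])
    dist=np.array(d["distortion"],float) if d.get("distortion") is not None else None
    p=cv2.undistortPoints(np.array([[[u,v]]],float),k,dist)[0,0]
    r=d["c2w"][:3,:3]@np.array([p[0],-p[1],-1.]); return d["c2w"][:3,3],r
def onz(d,u,v,z):
    c,r=ray(d,u,v); return (c+r*(z-c[2])/r[2])
def proj(d,P):
    q=np.linalg.inv(d["c2w"])@np.r_[P,1.]
    return d["cx"]+d["f"]*q[0]/-q[2], d["cy"]-d["f"]*q[1]/-q[2]
def save(d,n): cv2.imwrite("pics/"+n,d["frame"][:,:,::-1])
E
python3 - <<'E'
from h import *
import pickle
o=status.get_obs();print(o)
for n in("top","side","wrist"):
    d=grab(n);save(d,n+"0.png");pickle.dump(d,open(n+"0.pkl","wb"))
    print(n,{k:v for k,v in d.items() if k not in("frame","view")})
E
```

```text
pics
{'t': 0.0, 'q': array([-1.23796755e+00,  5.33866421e-02,  1.61428033e+00,  4.59913550e-06,
        1.47599077e+00, -1.18974562e-01]), 'dq': array([-9.09854854e-04, -1.21933112e-04, -9.72302115e-04,  6.95056185e-04,
        1.17248414e-03,  5.89224609e-05]), 'effort': array([ 4.65891062e-04, -3.93673682e+01, -3.70177889e+01, -7.39309166e-05,
        7.07517276e-03,  2.98202082e-06]), 'tool_pos': array([ 0.27273014, -0.56183731,  0.30265256]), 'tool_rot': array([-3.05977130e+00, -7.03209598e-01,  3.38822567e-04]), 'contact_force': array([ 0.0128991 ,  0.09643049, -0.20372299]), 'wrist_torque': array([ 0.00721557, -0.02215337, -0.0125106 ]), 'grip_force': 0.0, 'opening': 0.08517828518907923}
top {'vfov': 48.49526053078286, 'cx': 318.7119557682121, 'cy': 193.09208654145888, 'c2w': array([[-0.00965722,  0.99918941, -0.03908016,  0.52845772],
       [-0.99994486, -0.00948854,  0.00449945, -0.02944974],
       [ 0.00412498,  0.03912145,  0.99922595,  1.32710907],
       [ 0.        ,  0.        ,  0.        ,  1.        ]]), 'f': np.float64(444.03257737509966)}
side {'vfov': 53.3225206
[... 375 characters left out ...]
705738, 'cx': 318.85484691474596, 'cy': 204.59096714444084, 'mount': array([[ 3.39135425e-04,  9.54530114e-01,  2.98114318e-01,
         7.64589559e-02],
       [ 9.99999583e-01, -7.09231646e-05, -9.10513085e-04,
        -3.48704891e-05],
       [-8.47968949e-04,  2.98114502e-01, -9.54529740e-01,
        -6.95775601e-02],
       [ 0.00000000e+00,  0.00000000e+00,  0.00000000e+00,
         1.00000000e+00]]), 'c2w': array([[ 0.43688281,  0.85854727,  0.26838403,  0.34152686],
       [-0.89951786,  0.41731991,  0.12927378, -0.52859676],
       [-0.00101435, -0.29789373,  0.9545985 ,  0.3723743 ],
       [ 0.        ,  0.        ,  0.        ,  1.        ]]), 'f': np.float64(290.58853032574365)}
```

View pics/top0.png

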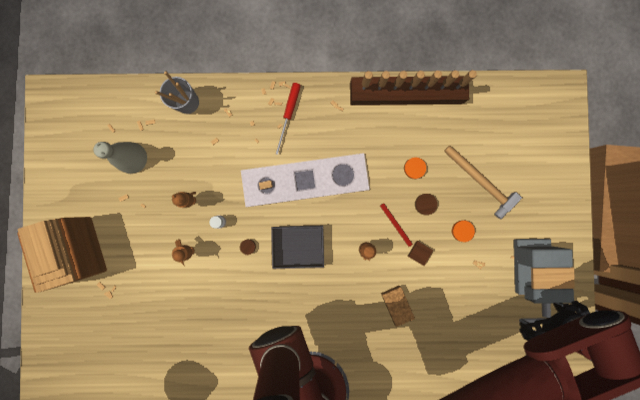

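View pics/side0.png

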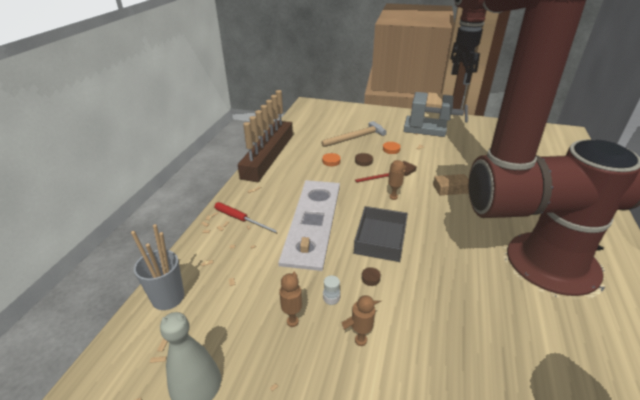

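The top view shows a white jig with an offcut only in the small recess (265,185). The square recess (304,180) and the large one (343,174) are empty.

Possible confusions:
- **Large plate:** dark disc (426,204) versus the orange discs (415,168) and (463,231). I choose the dark one.
- **Small plate:** dark disc (248,247).
- **Square plate:** (421,253), versus the wooden block (397,305).
- **Figures:** (182,200), (182,252) and (368,251), versus the grey bottle (120,155).
- **Offcut:** (265,185), versus wood chips around the bench.

```bash
python3 - <<'E'
from h import *
import pickle
d=pickle.load(open("top0.pkl","rb"));f=d["frame"]
c=f[140:290,165:485]
cv2.imwrite("pics/crop0.png",cv2.resize(c,(800,375),interpolation=cv2.INTER_CUBIC)[:,:,::-1])
hsv=cv2.cvtColor(f,cv2.COLOR_RGB2HSV)
for n,u,v,z in [("small plate",248,247,.018),("large",426,204,.018),("square",421,253,.018),("figA",182,200,.1),("figB",182,252,.1),("figC",368,251,.1),("tray",298,246,.045),("rl",343,174,.004),("rs",304,180,.004),("rsm",266,185,.004),("pot",217,222,.06),("offc",265,185,.028)]:
    print(n,onz(d,u,v,z).round(3),f[v,u],hsv[v,u])
E
```

```text
small plate [0.423 0.174 0.018] [86 53 33] [ 11 157  86]
large [ 0.544 -0.352  0.018] [87 53 33] [ 11 158  87]
square [ 0.401 -0.334  0.018] [93 56 35] [ 11 159  93]
figA [0.561 0.343 0.1  ] [87 57 33] [ 13 158  87]
figB [0.418 0.342 0.1  ] [77 52 31] [ 14 152  77]
figC [ 0.416 -0.169  0.1  ] [157  99  54] [ 13 167 157]
tray [0.427 0.026 0.045] [80 75 76] [174  16  80]
rl [ 0.637 -0.109  0.004] [111 106 112] [145  14 112]
rs [0.62  0.008 0.004] [110 106 111] [144  11 111]
rsm [0.606 0.122 0.004] [198 153  98] [ 17 129 198]
pot [0.498 0.255 0.06 ] [217 217 207] [ 30  12 217]
offc [0.604 0.122 0.028] [198 153  99] [ 16 127 198]
```

View pics/crop0.png

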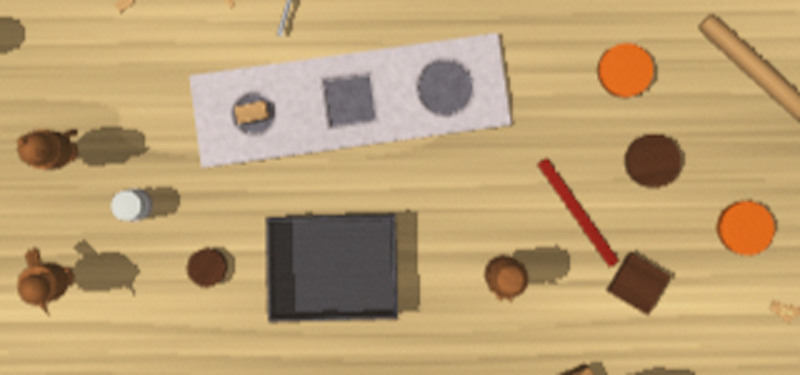

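The crop confirms the choice. It shows dark large, square and small plates, orange discs that are not meant, an offcut only in the small recess, the cat and bird on the left, and the owl on the right. I'll go above the square plate first.

Call:
arm_command([
  {"slide":[0.215,-0.149,0],"spin":0,"gripper":1},
  {"slide":[0.215,-0.149,0],"spin":0,"gripper":1},
  {"slide":[0.215,-0.149,0],"spin":0,"gripper":1},
  {"slide":[0.215,-0.149,0],"spin":0,"gripper":1},
  {"slide":[0.215,-0.149,0],"spin":0,"gripper":1},
  {"slide":[0.215,-0.149,0],"spin":0,"gripper":1},
  {"slide":[0.215,-0.149,0],"spin":0,"gripper":1},
  {"slide":[0.215,-0.149,0],"spin":0,"gripper":1},
])

```text
t: 0.82
tool_pos: [0.4024, -0.3318, 0.3037]
tool_rot: [-3.06, -0.711, -0.0]
contact_force: [0.8, 0.6, 0.5]
opening: 0.0855
grip_force: 0.0
```

```bash
cat >> h.py <<'E'
def to(P,yaw=None,o=None):
    "slide/spin from current pose to world TCP P and (optional) closing-line direction yaw of tool y (mod 180)"
    o=o or status.get_obs(); M=R.from_rotvec(o["tool_rot"]).as_matrix()
    s=M.T@(np.array(P)-o["tool_pos"]); sp=0
    if yaw is not None:
        cur=np.degrees(np.arctan2(M[1,1],M[0,1])); sp=-((yaw-cur+90)%180-90)
    return "slide",s.round(4),"spin",round(sp,1),"q6",o["q"][5].round(2),"rows",round(np.linalg.norm(s)/.0417,1)
def blobs(d,mask,z,amin=150):
    out=[]
    for c in cv2.findContours(mask.astype(np.uint8),cv2.RETR_EXTERNAL,cv2.CHAIN_APPROX_NONE)[0]:
        if cv2.contourArea(c)<amin: continue
        W=np.array([onz(d,u,v,z)[:2] for u,v in c[:,0].astype(float)])
        (cx,cy),(w,h),a=cv2.minAreaRect((W*1000).astype(np.float32))
        cc=cv2.minEnclosingCircle((W*1000).astype(np.float32))
        m=cv2.moments(c); out.append(dict(px=(round(m['m10']/m['m00']),round(m['m01']/m['m00'])),rect=(round(cx,1),round(cy,1),round(w,1),round(h,1),round(a,1)),circ=(np.round(cc[0],1),round(cc[1],1)),ctr=W))
    return out
def show(bs):
    for b in bs: print(b["px"],"rect",b["rect"],"circ",*b["circ"])
def dark(d):
    h=cv2.cvtColor(d["frame"],cv2.COLOR_RGB2HSV)
    m=((h[...,0]<20)&(h[...,1]>120)&(h[...,2]<115)).astype(np.uint8)
    return cv2.morphologyEx(m,cv2.MORPH_OPEN,np.ones((3,3)))
E
python3 - <<'E'
from h import *
o=status.get_obs();print(o["tool_pos"],o["tool_rot"])
d=grab("wrist");save(d,"w1.png");show(blobs(d,dark(d),.018,600))
t=grab("top");show(blobs(t,dark(t),.018,60))
E
```

```text
[ 0.4023741  -0.33181227  0.30366737] [-3.05965840e+00 -7.10503275e-01 -3.62695598e-04]
(32, 317) rect (16.1, -61.8, 230.7, 111.2, 8.1) circ [  9.3 -14.8] 115.5
(232, 237) rect (252.6, -261.0, 106.6, 64.3, 24.3) circ [ 254.9 -263.8] 58.3
(318, 177) rect (402.3, -330.8, 54.5, 53.5, 58.7) circ [ 402.3 -330.6] 36.5
(173, 103) rect (406.5, -141.2, 58.9, 91.9, 26.2) circ [ 405.6 -140.1] 47.3
(389, 73) rect (544.6, -349.9, 61.6, 64.0, 71.8) circ [ 544.4 -350.1] 32.4
(241, 387) rect (23.7, 203.7, 133.1, 77.0, 89.3) circ [  4.1 204.1] 69.0
(187, 252) rect (409.7, 355.8, 35.4, 44.5, 51.1) circ [409.1 353.1] 23.4
(409, 338) rect (133.8, -240.1, 338.0, 855.4, 22.8) circ [ 186.  -218.2] 432.5
(420, 253) rect (402.6, -332.3, 57.2, 53.9, 57.9) circ [ 400.7 -332.7] 35.0
(248, 246) rect (424.8, 173.7, 41.2, 38.0, 89.4) circ [424.5 174.5] 22.5
(58, 246) rect (433.1, 729.4, 120.8, 10.3, 17.0) circ [433.3 728.5] 60.4
(66, 249) rect (420.6, 705.0, 191.3, 17.3, 17.2) circ [420.1 706.5] 95.7
(85, 246) rect (434.8, 651.5, 188.3, 82.2, 16.7) circ [434.1 655.6] 100.0
(426, 204) rect (544.5, -351.6, 65.1, 59.0, 89.4) circ [ 546.1 -351.3] 33.1
(187, 199) rect (564.5, 351.4, 44.4, 38.3, 89.5) circ [570.3 351.3] 25.9
(624, 241) rect (429.1, -913.0, 129.4, 473.1, 87.8) circ [ 427.2 -963. ] 236.9
(597, 197) rect (527.5, -858.4, 44.6, 369.9, 88.0) circ [ 527.2 -867.5] 185.4
(409, 90) rect (884.5, -311.1, 84.1, 359.0, 0.6) circ [ 882.9 -311.8] 182.1
```

View pics/w1.png

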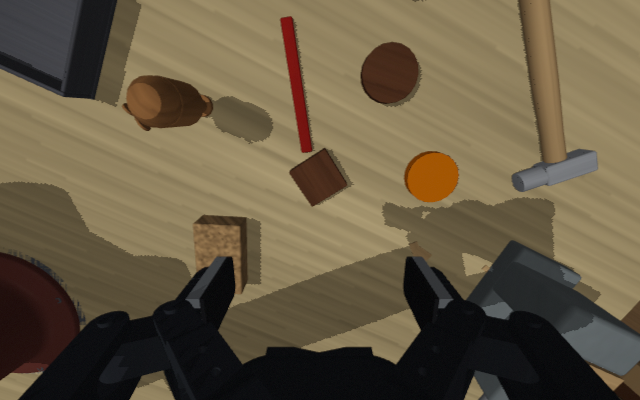

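The wrist view shows the square plate at (318,177), with the red stick's end touching its upper-left side, and the large plate at (389,73). I'll close along -31°, clear of the stick.

```bash
python3 -c "
from h import *
print(to([.4023,-.3308,.078],-31.3))"
```

```text
('slide', array([ 0.0027, -0.0028,  0.2258]), 'spin', np.float64(-32.8), 'q6', np.float64(0.28), 'rows', np.float64(5.4))
```

Call:
arm_command([
  {"slide":[0.0027,-0.0028,0.04],"spin":-7,"gripper":1},
  {"slide":[0.0027,-0.0028,0.08],"spin":-14,"gripper":1},
  {"slide":[0.0027,-0.0028,0.12],"spin":-21,"gripper":1},
  {"slide":[0.0027,-0.0028,0.15],"spin":-28,"gripper":1},
  {"slide":[0.0027,-0.0028,0.18],"spin":-32.8,"gripper":1},
  {"slide":[0.0027,-0.0028,0.21],"spin":-32.8,"gripper":1},
  {"slide":[0.0027,-0.0028,0.226],"spin":-32.8,"gripper":1},
  {"slide":[0.0027,-0.0028,0.226],"spin":-32.8,"gripper":1},
])

```text
t: 1.58
tool_pos: [0.3993, -0.3297, 0.073]
tool_rot: [-2.732, -1.532, 0.004]
contact_force: [0.0, 0.6, -0.6]
opening: 0.0855
grip_force: 0.0
```

Call:
arm_command([
  {"slide":[0,0,0],"spin":0,"gripper":0.1},
  {"slide":[0,0,0],"spin":0,"gripper":0.1},
  {"slide":[0,0,0],"spin":0,"gripper":0.1},
  {"slide":[0,0,0],"spin":0,"gripper":0.1},
  {"slide":[0,0,0],"spin":0,"gripper":0.1},
  {"slide":[0,0,0],"spin":0,"gripper":0.1},
  {"slide":[0,0,0],"spin":0,"gripper":0.1},
  {"slide":[0,0,0],"spin":0,"gripper":0.1},
], newtons=40)

```text
t: 2.25
tool_pos: [0.4035, -0.3322, 0.0803]
tool_rot: [2.734, 1.537, 0.0]
contact_force: [-0.2, -1.3, 6.7]
opening: 0.0529
grip_force: 42.9
```

```bash
python3 -c "
from h import *
o=status.get_obs();print(o)
d=grab('wrist');save(d,'w2.png')"
```

```text
{'t': 2.25, 'q': array([-8.30919064e-01,  6.35030039e-02,  2.00724746e+00, -8.95271797e-04,
        1.06622561e+00, -2.84168161e-01]), 'dq': array([ 0.0004911 , -0.00173929,  0.00130909, -0.00069944,  0.00079524,
       -0.00012534]), 'effort': array([ 8.77883993e-01, -2.98093754e+01, -2.69594657e+01,  3.81688401e-01,
        1.83690892e-02, -2.97810032e-02]), 'tool_pos': array([ 0.40350269, -0.33220186,  0.08027896]), 'tool_rot': array([2.73429367e+00, 1.53749581e+00, 4.36675463e-04]), 'contact_force': array([-0.2359735 , -1.28437487,  6.71772811]), 'wrist_torque': array([-0.1906517 ,  0.22518216, -0.01263174]), 'grip_force': 42.94817090034485, 'opening': 0.05292383606181713}
```

View pics/w2.png

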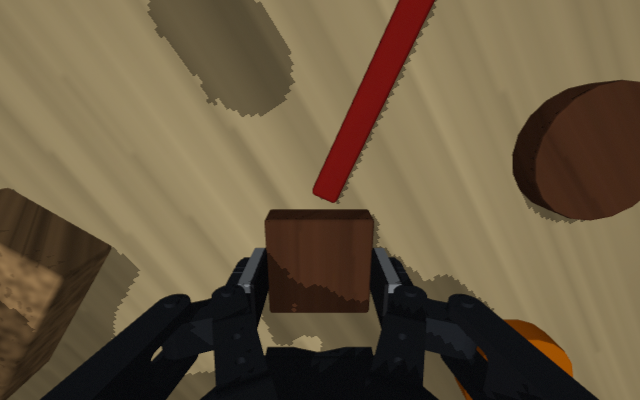

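The square plate at (318,260) sits between the pads. The upward 6.7 N suggests the fingertips are on the bench, so I'll regrip higher so they clear the jig rim later.

Call:
arm_command([
  {"slide":[0,0,0],"spin":0,"gripper":0.4},
  {"slide":[0,0,0],"spin":0,"gripper":0.4},
  {"slide":[0,0,-0.012],"spin":0,"gripper":0.4},
  {"slide":[0,0,-0.012],"spin":0,"gripper":0.4},
  {"slide":[0,0,-0.012],"spin":0,"gripper":0.1},
  {"slide":[0,0,-0.012],"spin":0,"gripper":0.1},
  {"slide":[0,0,-0.012],"spin":0,"gripper":0.1},
  {"slide":[0,0,-0.012],"spin":0,"gripper":0.1},
])

```text
t: 2.97
tool_pos: [0.4023, -0.3305, 0.0896]
tool_rot: [-2.738, -1.539, 0.0]
contact_force: [-0.5, 0.5, 0.1]
opening: 0.0473
grip_force: 0.0
```

Call:
arm_command([
  {"slide":[0,0,0],"spin":0,"gripper":0.1},
  {"slide":[0,0,-0.02],"spin":0,"gripper":0.1},
  {"slide":[0,0,-0.05],"spin":0,"gripper":0.1},
  {"slide":[0,0,-0.09],"spin":0,"gripper":0.1},
  {"slide":[0,0,-0.13],"spin":0,"gripper":0.1},
  {"slide":[0,0,-0.17],"spin":0,"gripper":0.1},
  {"slide":[0,0,-0.21],"spin":0,"gripper":0.1},
  {"slide":[0,0,-0.21],"spin":0,"gripper":0.1},
])

```text
t: 3.63
tool_pos: [0.4047, -0.3331, 0.3104]
tool_rot: [2.724, 1.532, 0.006]
contact_force: [0.5, -0.3, 1.4]
opening: 0.0471
grip_force: 0.0
```

```bash
python3 -c "
from h import *
o=status.get_obs();print(o['tool_pos'],o['opening'],o['grip_force'],o['contact_force'])
M=R.from_rotvec(o['tool_rot']).as_matrix()
d=grab('wrist')
z=o['tool_pos'][2]
for b in blobs(d,dark(d),z-.090+.018,1500):
    if abs(b['px'][0]-318)<60 and 150<b['px'][1]<300:
        c=np.array(b['rect'][:2])/1000-o['tool_pos'][:2]; print(b['px'],b['rect'],'in tool',M[:2,:2].T@c)
t=grab('top');f=t['frame'];h=cv2.cvtColor(f,cv2.COLOR_RGB2HSV)
# jig
m=((h[...,1]<35)&(h[...,2]>170)).astype(np.uint8);m=cv2.morphologyEx(m,cv2.MORPH_CLOSE,np.ones((5,5)))
show(blobs(t,m,.012,1000))
g=((h[...,1]<40)&(h[...,2]<150)).astype(np.uint8);show([b for b in blobs(t,g,.008,100) if 230<b['px'][0]<375 and 150<b['px'][1]<290])
print(to([.62,.008,.30],7.6))
"
```

```text
[ 0.40471632 -0.33305798  0.31043224] 0.04710272458160075 0.0 [ 0.52737379 -0.27146066  1.35466898]
(313, 174) (428.2, -291.8, 21.1, 20.6, 58.6) in tool [ 0.04745269 -0.00137414]
(304, 180) rect (619.8, 6.2, 108.2, 368.8, 7.4) circ [619.5   6.4] 190.3
(298, 245) rect (422.1, 28.8, 121.0, 149.8, 1.4) circ [422.2  28.4] 94.2
(304, 180) rect (620.1, 7.5, 55.8, 55.0, 6.7) circ [620.7   8.2] 37.3
(343, 174) rect (634.8, -106.8, 62.6, 62.7, 89.4) circ [ 635.3 -107.4] 33.6
('slide', array([0.4027, 0.0089, 0.0021]), 'spin', np.float64(-38.9), 'q6', np.float64(-0.28), 'rows', np.float64(9.7))
```

The higher grip missed: the pads closed above the plate. So the tips sit about 66 mm ahead at this opening, and the first height was about right. I'll re-measure and regrip at about 0.076.

```bash
python3 -c "
from h import *
d=grab('wrist');show([b for b in blobs(d,dark(d),.018,600) if b['px'][1]<250])
print(to([.4023,-.3308,.076],-31.3))
"
```

```text
(317, 176) rect (403.7, -330.4, 54.3, 52.8, 58.6) circ [ 403.7 -330.4] 36.7
(204, 177) rect (274.2, -273.0, 110.7, 55.3, 55.5) circ [ 256.5 -261. ] 55.6
(427, 129) rect (543.3, -349.3, 62.7, 64.9, 66.7) circ [ 544.  -349.3] 33.2
(235, 32) rect (406.0, -144.8, 56.8, 72.7, 58.8) circ [ 405.2 -142.5] 43.6
('slide', array([-2.00e-04, -2.00e-04,  2.24e-01]), 'spin', np.float64(-0.0), 'q6', np.float64(-0.28), 'rows', np.float64(5.4))
```

Call:
arm_command([
  {"slide":[0.001,0,0.04],"spin":0,"gripper":1},
  {"slide":[0.001,0,0.08],"spin":0,"gripper":1},
  {"slide":[0.001,0,0.12],"spin":0,"gripper":1},
  {"slide":[0.001,0,0.16],"spin":0,"gripper":1},
  {"slide":[0.001,0,0.19],"spin":0,"gripper":1},
  {"slide":[0.001,0,0.21],"spin":0,"gripper":1},
  {"slide":[0.001,0,0.224],"spin":0,"gripper":1},
  {"slide":[0.001,0,0.224],"spin":0,"gripper":1},
])

```text
t: 4.45
tool_pos: [0.3996, -0.3262, 0.0694]
tool_rot: [-2.728, -1.533, 0.004]
contact_force: [0.3, 0.6, -0.3]
opening: 0.0854
grip_force: 0.0
```

Call:
arm_command([
  {"slide":[0,0,0],"spin":0,"gripper":0.05},
  {"slide":[0,0,0],"spin":0,"gripper":0.05},
  {"slide":[0,0,0],"spin":0,"gripper":0.05},
  {"slide":[0,0,0],"spin":0,"gripper":0.05},
  {"slide":[0,0,0],"spin":0,"gripper":0.05},
  {"slide":[0,0,0],"spin":0,"gripper":0.05},
  {"slide":[0,0,0],"spin":0,"gripper":0.05},
])

```text
t: 5.03
tool_pos: [0.4035, -0.3304, 0.0772]
tool_rot: [2.737, 1.539, 0.001]
contact_force: [-0.5, 0.3, 4.8]
opening: 0.053
grip_force: 44.2
```

Call:
arm_command([
  {"slide":[0,0,-0.01],"spin":0,"gripper":0.05},
  {"slide":[0,0,-0.03],"spin":0,"gripper":0.05},
  {"slide":[0,0,-0.06],"spin":0,"gripper":0.05},
  {"slide":[0,0,-0.1],"spin":0,"gripper":0.05},
  {"slide":[0,0,-0.13],"spin":0,"gripper":0.05},
  {"slide":[0,0,-0.15],"spin":0,"gripper":0.05},
  {"slide":[0,0,-0.15],"spin":0,"gripper":0.05},
  {"slide":[0,0,-0.15],"spin":0,"gripper":0.05},
])

```text
t: 5.7
tool_pos: [0.4033, -0.3301, 0.2275]
tool_rot: [2.736, 1.538, 0.001]
contact_force: [0.2, -0.8, -0.6]
opening: 0.0529
grip_force: 43.6
```

```bash
python3 -c "
from h import *
o=status.get_obs();print(o['tool_pos'],o['opening'],o['grip_force'],o['contact_force'])
M=R.from_rotvec(o['tool_rot']).as_matrix()
d=grab('wrist');save(d,'w3.png')
z=o['tool_pos'][2]-.0765+.018
for b in blobs(d,dark(d),z,1500):
    c=np.array(b['rect'][:2])/1000-o['tool_pos'][:2]; print(b['px'],b['rect'],'in tool',M[:2,:2].T@c)
print(to([.62,.0065,.22],7.4))
"
```

```text
[ 0.40325833 -0.33012746  0.22748016] 0.052883999634994565 43.629918694496155 [ 0.1513824  -0.84610524 -0.6424413 ]
(319, 265) (405.3, -328.2, 58.0, 53.2, 58.6) in tool [0.00270779 0.00074255]
(456, 134) (489.0, -303.4, 28.1, 30.9, 58.7) in tool [0.06739568 0.05936162]
(209, 18) (421.1, -212.7, 15.6, 38.9, 58.8) in tool [ 0.10959538 -0.04578576]
('slide', array([0.4   , 0.0111, 0.0055]), 'spin', np.float64(-38.7), 'q6', np.float64(-0.28), 'rows', np.float64(9.6))
```

View pics/w3.png

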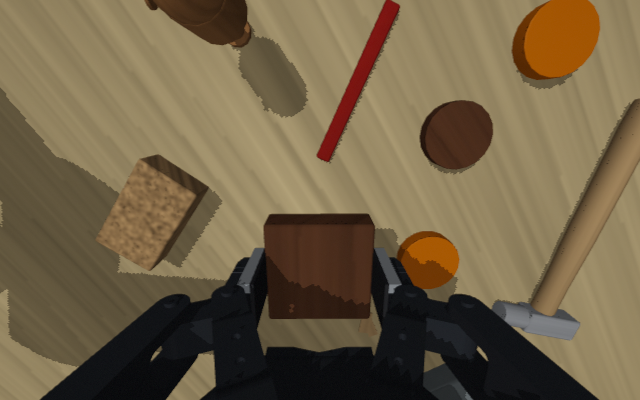

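The square plate is held well at (319,265). I'll move above the large recess aligned with the jig, so the square recess shows ahead of the plate in the wrist view.

```bash
python3 -c "
from h import *
print(to([.6346,-.1078,.25],7.4))
"
```

```text
('slide', array([ 0.3099,  0.083 , -0.0245]), 'spin', np.float64(-38.7), 'q6', np.float64(-0.28), 'rows', np.float64(7.7))
```

Call:
arm_command([
  {"slide":[0.038,0.01,-0.024],"spin":-6,"gripper":0.05},
  {"slide":[0.077,0.02,-0.024],"spin":-12,"gripper":0.05},
  {"slide":[0.116,0.031,-0.024],"spin":-18,"gripper":0.05},
  {"slide":[0.155,0.041,-0.024],"spin":-24,"gripper":0.05},
  {"slide":[0.194,0.052,-0.024],"spin":-30,"gripper":0.05},
  {"slide":[0.233,0.062,-0.024],"spin":-36,"gripper":0.05},
  {"slide":[0.271,0.073,-0.024],"spin":-38.7,"gripper":0.05},
  {"slide":[0.31,0.083,-0.024],"spin":-38.7,"gripper":0.05},
])

```text
t: 6.42
tool_pos: [0.635, -0.1061, 0.2465]
tool_rot: [-2.069, -2.358, 0.004]
contact_force: [1.2, -0.3, -0.7]
opening: 0.0531
grip_force: 43.6
```

Call:
arm_command([
  {"slide":[0,0,0],"spin":0,"gripper":0.05},
  {"slide":[0,0,0],"spin":0,"gripper":0.05},
  {"slide":[0,0,0],"spin":0,"gripper":0.05},
])

```text
t: 6.67
tool_pos: [0.6339, -0.1078, 0.2472]
tool_rot: [-2.071, -2.357, 0.004]
contact_force: [-0.2, -0.5, -1.1]
opening: 0.0528
grip_force: 43.6
```

```bash
cat >> h.py <<'E'
def grey(d):
    h=cv2.cvtColor(d["frame"],cv2.COLOR_RGB2HSV)
    return cv2.morphologyEx(((h[...,1]<45)&(h[...,2]<150)&(h[...,2]>60)).astype(np.uint8),cv2.MORPH_OPEN,np.ones((3,3)))
def white(d):
    h=cv2.cvtColor(d["frame"],cv2.COLOR_RGB2HSV)
    return cv2.morphologyEx(((h[...,1]<35)&(h[...,2]>160)).astype(np.uint8),cv2.MORPH_OPEN,np.ones((3,3)))
E
python3 -c "
from h import *
o=status.get_obs();print(o['tool_pos'],o['opening'])
d=grab('wrist');save(d,'w4.png')
print('grey');show([b for b in blobs(d,grey(d),.010,500) if b['px'][1]<300])
print('white');show(blobs(d,white(d),.012,800))
"
```

```text
[ 0.63394313 -0.10784369  0.24716992] 0.052792332480367236
grey
(322, 185) rect (635.4, -102.6, 72.8, 68.5, 7.5) circ [ 636.2 -105.4] 38.6
(613, 260) rect (978.2, -184.2, 100.4, 397.2, 25.5) circ [1023.1 -162.8] 198.6
(322, 68) rect (621.0, 7.7, 64.5, 62.9, 7.4) circ [621.5   7.9] 43.7
(491, 18) rect (768.4, 71.9, 6.4, 80.1, 73.7) circ [768.2  71.3] 40.1
(115, 47) rect (422.4, 2.8, 90.0, 86.5, 1.3) circ [422.9   3.3] 61.6
white
```

View pics/w4.png

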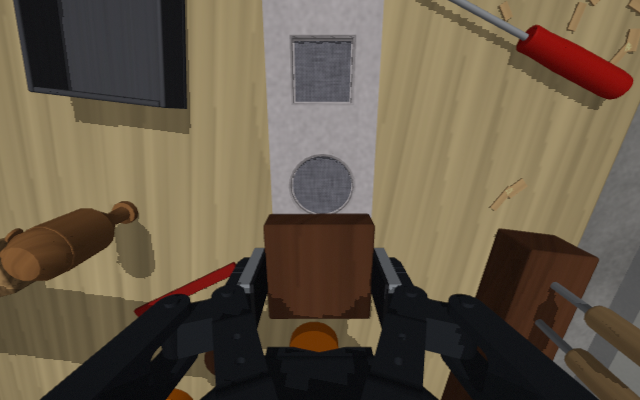

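The wrist view has the square recess at (322,68), the large recess at (322,185) and the held plate at (319,265), all aligned. I'll move over the square recess and lower.

```bash
python3 -c "
from h import *
print(to([.6203,.0068,.11],7.4))
"
```

```text
('slide', array([0.1159, 0.0018, 0.1379]), 'spin', np.float64(-0.1), 'q6', np.float64(-0.41), 'rows', np.float64(4.3))
```

Call:
arm_command([
  {"slide":[0.03,0.0018,0.03],"spin":0,"gripper":0.05},
  {"slide":[0.06,0.0018,0.06],"spin":0,"gripper":0.05},
  {"slide":[0.09,0.0018,0.09],"spin":0,"gripper":0.05},
  {"slide":[0.116,0.0018,0.12],"spin":0,"gripper":0.05},
  {"slide":[0.116,0.0018,0.138],"spin":0,"gripper":0.05},
  {"slide":[0.116,0.0018,0.138],"spin":0,"gripper":0.05},
  {"slide":[0.116,0.0018,0.138],"spin":0,"gripper":0.05},
  {"slide":[0.116,0.0018,0.138],"spin":0,"gripper":0.05},
])

```text
t: 7.38
tool_pos: [0.6227, 0.0057, 0.1137]
tool_rot: [2.074, 2.356, 0.002]
contact_force: [0.3, -0.1, -0.7]
opening: 0.0527
grip_force: 43.6
```

```bash
python3 -c "
from h import *
print(status.get_obs()['tool_pos'],to([.6203,.0068,.082],7.4))
"
```

```text
[0.62266634 0.00568239 0.11366466] ('slide', array([ 0.0014, -0.0023,  0.0317]), 'spin', np.float64(-0.1), 'q6', np.float64(-0.24), 'rows', np.float64(0.8))
```

Call:
arm_command([
  {"slide":[0,0,0],"spin":0,"gripper":0.05},
  {"slide":[0,0,0],"spin":0,"gripper":0.05},
  {"slide":[0,0,0],"spin":0,"gripper":0.05},
  {"slide":[0,0,0],"spin":0,"gripper":0.05},
])

```text
t: 7.72
tool_pos: [0.6225, 0.0067, 0.1131]
tool_rot: [2.074, 2.358, 0.002]
contact_force: [0.6, -1.1, -0.6]
opening: 0.0526
grip_force: 43.6
```

```bash
python3 -c "
from h import *
print(status.get_obs()['tool_pos'],to([.6203,.0068,.082],7.4))
"
```

```text
[0.62247843 0.00666    0.11307343] ('slide', array([ 0.0004, -0.0022,  0.0311]), 'spin', np.float64(-0.1), 'q6', np.float64(-0.24), 'rows', np.float64(0.7))
```

Call:
arm_command([
  {"slide":[0,-0.0022,0.005],"spin":0,"gripper":0.05},
  {"slide":[0,-0.0022,0.012],"spin":0,"gripper":0.05},
  {"slide":[0,-0.0022,0.018],"spin":0,"gripper":0.05},
  {"slide":[0,-0.0022,0.022],"spin":0,"gripper":0.05},
  {"slide":[0,-0.0022,0.025],"spin":0,"gripper":0.05},
  {"slide":[0,-0.0022,0.028],"spin":0,"gripper":0.05},
  {"slide":[0,-0.0022,0.03],"spin":0,"gripper":0.05},
  {"slide":[0,-0.0022,0.03],"spin":0,"gripper":0.05},
])

```text
t: 8.38
tool_pos: [0.6195, 0.007, 0.0813]
tool_rot: [-2.073, -2.36, 0.001]
contact_force: [0.6, 0.5, -0.5]
opening: 0.0527
grip_force: 43.6
```

```bash
python3 -c "
from h import *
o=status.get_obs();print(o['tool_pos'],o['contact_force'],o['wrist_torque'],to([.6203,.0068,.082],7.4))
"
```

```text
[0.61949806 0.00696819 0.08131352] [ 0.57489105  0.51599614 -0.50766647] [-0.0056492  -0.03722786 -0.01757126] ('slide', array([-0.0003,  0.0008, -0.0007]), 'spin', np.float64(-0.0), 'q6', np.float64(-0.24), 'rows', np.float64(0.0))
```

Call:
arm_command([
  {"slide":[0,0,0.001],"spin":0,"gripper":0.05},
  {"slide":[0,0,0.001],"spin":0,"gripper":0.3},
  {"slide":[0,0,0.001],"spin":0,"gripper":0.5},
  {"slide":[0,0,0.001],"spin":0,"gripper":0.8},
  {"slide":[0,0,-0.03],"spin":0,"gripper":1},
  {"slide":[0,0,-0.07],"spin":0,"gripper":1},
  {"slide":[0,0,-0.11],"spin":0,"gripper":1},
  {"slide":[0,0,-0.15],"spin":0,"gripper":1},
])

```text
t: 9.05
tool_pos: [0.6191, 0.0069, 0.2329]
tool_rot: [-2.073, -2.359, 0.001]
contact_force: [0.8, 0.5, 0.1]
opening: 0.0852
grip_force: 0.0
```

```bash
python3 -c "
from h import *
o=status.get_obs();print(o['tool_pos'])
d=grab('wrist');save(d,'w5.png')
show([b for b in blobs(d,dark(d),.022,500) if b['px'][1]<300])
show([b for b in blobs(d,grey(d),.012,500) if b['px'][1]<300])
print(to([.5445,-.350,.22],-70))
"
```

```text
[0.6191063  0.0069309  0.23285036]
(320, 193) rect (619.8, 7.5, 52.2, 54.8, 7.4) circ [619.9   6.8] 36.7
(543, 188) rect (847.6, 38.4, 22.9, 119.5, 65.5) circ [848.8  40.6] 60.1
(434, 282) rect (762.6, -80.6, 17.4, 77.3, 37.3) circ [758.3 -83.9] 38.7
(204, 282) rect (502.8, -114.6, 77.5, 17.4, 67.9) circ [ 508.  -116.7] 38.8
(461, 140) rect (753.0, 75.5, 6.3, 111.5, 73.9) circ [753.1  75.9] 55.8
(319, 192) rect (622.3, -0.0, 110.1, 353.4, 7.4) circ [622.3  -3.8] 181.2
('slide', array([-0.3434, -0.1244,  0.0233]), 'spin', np.float64(77.4), 'q6', np.float64(-0.24), 'rows', np.float64(8.8))
```

View pics/w5.png

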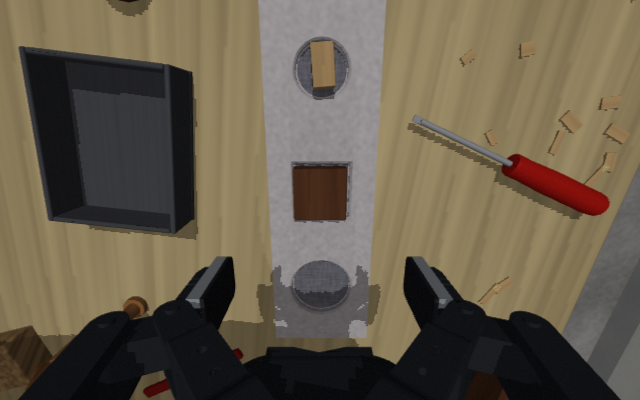

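The square plate is seated (320,193). The offcut is in the small recess, its top around (323,60), with its long axis along the row. I'll measure it and pick it next.

```bash
python3 -c "
from h import *
d=grab('wrist');f=d['frame'];h=cv2.cvtColor(f,cv2.COLOR_RGB2HSV)
print([tuple(h[v,323]) for v in (35,45,55,65,75,85,92)])
m=((h[...,0]>8)&(h[...,0]<25)&(h[...,1]>70)&(h[...,2]>150)).astype(np.uint8);m[:,:280]=0;m[:,360:]=0;m[130:]=0
for b in blobs(d,m,.028,200): print(b['px'],b['rect'],to([b['rect'][0]/1000,b['rect'][1]/1000,.20],7.4))
"
```

```text
[(np.uint8(168), np.uint8(9), np.uint8(147)), (np.uint8(17), np.uint8(113), np.uint8(140)), (np.uint8(17), np.uint8(111), np.uint8(142)), (np.uint8(18), np.uint8(114), np.uint8(141)), (np.uint8(17), np.uint8(110), np.uint8(141)), (np.uint8(17), np.uint8(122), np.uint8(75)), (np.uint8(120), np.uint8(20), np.uint8(52))]
```

```bash
python3 -c "
from h import *
d=grab('wrist');f=d['frame'];h=cv2.cvtColor(f,cv2.COLOR_RGB2HSV)
m=((h[...,0]>8)&(h[...,0]<25)&(h[...,1]>70)&(h[...,2]>110)).astype(np.uint8);m[:,:280]=0;m[:,360:]=0;m[130:]=0
for b in blobs(d,m,.028,200): print(b['px'],b['rect'],to([b['rect'][0]/1000,b['rect'][1]/1000,.086],7.4))
"
```

```text
(313, 63) (607.3, 123.4, 19.4, 35.2, 11.7) ('slide', array([ 0.1181, -0.0011,  0.1512]), 'spin', np.float64(-0.0), 'q6', np.float64(-0.24), 'rows', np.float64(4.6))
```

Call:
arm_command([
  {"slide":[0.04,0,0.0],"spin":-2,"gripper":0.2},
  {"slide":[0.08,0,0.02],"spin":-4.3,"gripper":0.2},
  {"slide":[0.118,-0.001,0.05],"spin":-4.3,"gripper":0.2},
  {"slide":[0.118,-0.001,0.08],"spin":-4.3,"gripper":0.2},
  {"slide":[0.118,-0.001,0.1],"spin":-4.3,"gripper":0.2},
  {"slide":[0.118,-0.001,0.1],"spin":-4.3,"gripper":0.2},
  {"slide":[0.118,-0.001,0.1],"spin":-4.3,"gripper":0.2},
  {"slide":[0.118,-0.001,0.1],"spin":-4.3,"gripper":0.2},
])

```text
t: 9.87
tool_pos: [0.604, 0.1235, 0.1326]
tool_rot: [1.984, 2.435, 0.001]
contact_force: [0.0, 0.4, 0.6]
opening: 0.0511
grip_force: 0.0
```

```bash
python3 -c "
from h import *
o=status.get_obs();print(o['tool_pos'])
d=grab('wrist');f=d['frame'];h=cv2.cvtColor(f,cv2.COLOR_RGB2HSV)
m=((h[...,0]>8)&(h[...,0]<25)&(h[...,1]>70)&(h[...,2]>110)).astype(np.uint8);m[:,:250]=0;m[:,380:]=0
for b in blobs(d,m,.028,200): print(b['px'],b['rect'])
print(to([.6073,.1234,.086],11.7))
"
```

```text
[0.60404144 0.12347372 0.13255999]
(323, 235) (607.4, 124.3, 18.8, 34.7, 11.1)
(315, 66) (582.1, 220.6, 74.6, 64.9, 11.7)
('slide', array([-0.0005,  0.0024,  0.0477]), 'spin', np.float64(-0.1), 'q6', np.float64(-0.12), 'rows', np.float64(1.1))
```

Call:
arm_command([
  {"slide":[0,0.002,0.025],"spin":0,"gripper":0.2},
  {"slide":[0,0.002,0.04],"spin":0,"gripper":0.2},
  {"slide":[0,0.002,0.0475],"spin":0,"gripper":0.2},
  {"slide":[0,0.002,0.0475],"spin":0,"gripper":0.2},
  {"slide":[0,0.002,0.0475],"spin":0,"gripper":-0.7},
  {"slide":[0,0.002,0.0475],"spin":0,"gripper":-0.7},
  {"slide":[0,0.002,0.0475],"spin":0,"gripper":-0.7},
  {"slide":[0,0.002,0.0475],"spin":0,"gripper":-0.7},
])

```text
t: 10.58
tool_pos: [0.6068, 0.1242, 0.0865]
tool_rot: [1.982, 2.434, 0.004]
contact_force: [0.6, -1.0, 4.4]
opening: 0.0188
grip_force: 41.2
```

Call:
arm_command([
  {"slide":[0,0,0],"spin":0,"gripper":-0.7},
  {"slide":[0,0,0],"spin":0,"gripper":-0.7},
  {"slide":[0,0,-0.03],"spin":0,"gripper":-0.7},
  {"slide":[0,0,-0.06],"spin":0,"gripper":-0.7},
  {"slide":[0,0,-0.1],"spin":0,"gripper":-0.7},
  {"slide":[0,0,-0.14],"spin":0,"gripper":-0.7},
  {"slide":[0,0,-0.14],"spin":0,"gripper":-0.7},
  {"slide":[0,0,-0.14],"spin":0,"gripper":-0.7},
])

```text
t: 11.25
tool_pos: [0.6072, 0.1244, 0.2288]
tool_rot: [1.98, 2.432, 0.008]
contact_force: [-0.0, 0.5, -0.8]
opening: 0.019
grip_force: 40.6
```

```bash
python3 -c "
from h import *
o=status.get_obs();print(o['tool_pos'])
print(to([.43,.027,.22],11.7))
"
```

```text
[0.60720007 0.12440007 0.22876056]
('slide', array([-0.0595, -0.1933,  0.0074]), 'spin', np.float64(-0.0), 'q6', np.float64(-0.12), 'rows', np.float64(4.9))
```

Call:
arm_command([
  {"slide":[-0.012,-0.04,0],"spin":0,"gripper":-0.7},
  {"slide":[-0.024,-0.08,0],"spin":0,"gripper":-0.7},
  {"slide":[-0.036,-0.12,0],"spin":0,"gripper":-0.7},
  {"slide":[-0.048,-0.16,0],"spin":0,"gripper":-0.7},
  {"slide":[-0.06,-0.196,0.02],"spin":0,"gripper":-0.7},
  {"slide":[-0.06,-0.196,0.06],"spin":0,"gripper":-0.7},
  {"slide":[-0.06,-0.196,0.1],"spin":0,"gripper":-0.7},
  {"slide":[-0.06,-0.196,0.128],"spin":0,"gripper":-0.7},
])

```text
t: 11.92
tool_pos: [0.4224, 0.0257, 0.0924]
tool_rot: [-1.983, -2.433, 0.003]
contact_force: [0.6, 1.3, -1.0]
opening: 0.0191
grip_force: 40.6
```

Call:
arm_command([
  {"slide":[0,0,0],"spin":0,"gripper":-0.7},
  {"slide":[0,0,0],"spin":0,"gripper":-0.7},
  {"slide":[0,0,0],"spin":0,"gripper":-0.2},
  {"slide":[0,0,0],"spin":0,"gripper":-0.2},
  {"slide":[0,0,-0.04],"spin":0,"gripper":-0.2},
  {"slide":[0,0,-0.08],"spin":0,"gripper":-0.2},
  {"slide":[0,0,-0.12],"spin":0,"gripper":-0.2},
  {"slide":[0,0,-0.16],"spin":0,"gripper":-0.2},
])

```text
t: 12.58
tool_pos: [0.4259, 0.0259, 0.2604]
tool_rot: [1.981, 2.434, 0.003]
contact_force: [1.4, -0.1, -0.8]
opening: 0.0341
grip_force: 0.0
```

```bash
python3 -c "
from h import *
o=status.get_obs();print(o['tool_pos'])
t=grab('top');show([b for b in blobs(t,dark(t),.018,60) if b['px'][0]<500 and b['px'][0]>150])
f=t['frame'];h=cv2.cvtColor(f,cv2.COLOR_RGB2HSV);m=((h[...,0]>8)&(h[...,0]<25)&(h[...,1]>70)&(h[...,2]>130)).astype(np.uint8);m[:225]=0;m[265:]=0;m[:,:275]=0;m[:,322:]=0
print('tray');show(blobs(t,m,.02,20))
print(to([.4245,.174,.24],11.7))
"
```

```text
[0.42590404 0.02587088 0.26044471]
(396, 305) rect (248.2, -262.7, 108.9, 62.8, 22.9) circ [ 247.7 -259.9] 58.5
(186, 252) rect (411.3, 356.1, 35.4, 45.2, 44.7) circ [409.4 353.5] 23.5
(367, 249) rect (411.1, -175.6, 47.1, 46.8, 89.4) circ [ 411.7 -176.5] 27.3
(286, 335) rect (211.9, 87.1, 391.0, 456.1, 89.3) circ [177.1  88.9] 273.8
(248, 246) rect (424.8, 173.7, 41.1, 38.1, 89.8) circ [425.  174.3] 22.4
(402, 234) rect (459.2, -279.0, 87.1, 17.6, 34.2) circ [ 458.4 -277.7] 43.7
(426, 204) rect (544.5, -351.6, 65.1, 59.0, 89.4) circ [ 545.2 -351.5] 33.3
(187, 199) rect (564.5, 351.4, 44.4, 38.3, 89.5) circ [567.7 352.9] 26.1
(305, 180) rect (619.2, 4.4, 50.2, 50.9, 7.6) circ [618.8   4.8] 33.7
(409, 90) rect (884.7, -310.8, 84.1, 359.6, 0.5) circ [ 882.9 -311.8] 182.1
tray
('slide', array([0.1466, 0.0246, 0.0299]), 'spin', np.float64(0.0), 'q6', np.float64(-0.32), 'rows', np.float64(3.6))
```

Call:
arm_command([
  {"slide":[0.04,0.007,0],"spin":0,"gripper":1},
  {"slide":[0.08,0.013,0.01],"spin":0,"gripper":1},
  {"slide":[0.12,0.02,0.02],"spin":0,"gripper":1},
  {"slide":[0.147,0.025,0.03],"spin":0,"gripper":1},
  {"slide":[0.147,0.025,0.05],"spin":0,"gripper":1},
  {"slide":[0.147,0.025,0.05],"spin":0,"gripper":1},
  {"slide":[0.147,0.025,0.05],"spin":0,"gripper":1},
  {"slide":[0.147,0.025,0.05],"spin":0,"gripper":1},
])

```text
t: 13.3
tool_pos: [0.4211, 0.1745, 0.2081]
tool_rot: [1.984, 2.434, 0.003]
contact_force: [0.0, 0.0, 1.1]
opening: 0.0854
grip_force: 0.0
```

```bash
python3 -c "
from h import *
d=grab('wrist');o=status.get_obs();print(o['tool_pos'])
bs=[b for b in blobs(d,dark(d),.018,600) if b['px'][1]<260];show(bs)
t=grab('top')
f=t['frame'];h=cv2.cvtColor(f,cv2.COLOR_RGB2HSV);m=((h[...,0]>8)&(h[...,0]<25)&(h[...,1]>70)&(h[...,2]>130)).astype(np.uint8);m[:232]=0;m[260:]=0;m[:,:278]=0;m[:,318:]=0
print('tray');show(blobs(t,m,.02,20))
b=min(bs,key=lambda b:abs(b['px'][0]-320)); c=b['rect'];print(to([c[0]/1000,c[1]/1000,.078]))
"
```

```text
[0.42134083 0.17433503 0.2082569 ]
(323, 195) rect (425.3, 179.6, 43.8, 47.1, 11.7) circ [425.3 179.7] 23.8
(579, 27) rect (592.6, 350.3, 103.2, 44.0, 11.7) circ [593.4 346.8] 51.6
tray
('slide', array([0.0045, 0.0045, 0.1303]), 'spin', 0, 'q6', np.float64(0.03), 'rows', np.float64(3.1))
```

Call:
arm_command([
  {"slide":[0.004,0.004,0.035],"spin":0,"gripper":1},
  {"slide":[0.004,0.004,0.07],"spin":0,"gripper":1},
  {"slide":[0.004,0.004,0.1],"spin":0,"gripper":1},
  {"slide":[0.004,0.004,0.12],"spin":0,"gripper":1},
  {"slide":[0.004,0.004,0.131],"spin":0,"gripper":1},
  {"slide":[0.004,0.004,0.131],"spin":0,"gripper":1},
  {"slide":[0.004,0.004,0.131],"spin":0,"gripper":1},
  {"slide":[0.004,0.004,0.131],"spin":0,"gripper":-0.1},
])

```text
t: 14.07
tool_pos: [0.4251, 0.1796, 0.0775]
tool_rot: [1.983, 2.434, 0.005]
contact_force: [-0.2, 0.2, -0.2]
opening: 0.0759
grip_force: 0.0
```

Call:
arm_command([
  {"slide":[0,0,0],"spin":0,"gripper":-0.1},
  {"slide":[0,0,0],"spin":0,"gripper":-0.1},
  {"slide":[0,0,0],"spin":0,"gripper":-0.1},
  {"slide":[0,0,0],"spin":0,"gripper":-0.1},
  {"slide":[0,0,0],"spin":0,"gripper":-0.1},
  {"slide":[0,0,0],"spin":0,"gripper":-0.1},
  {"slide":[0,0,0],"spin":0,"gripper":-0.1},
  {"slide":[0,0,0],"spin":0,"gripper":-0.1},
])

```text
t: 14.73
tool_pos: [0.4248, 0.1798, 0.0773]
tool_rot: [1.982, 2.435, 0.004]
contact_force: [-1.8, -1.1, 7.1]
opening: 0.0441
grip_force: 40.5
```

Call:
arm_command([
  {"slide":[0,0,-0.01],"spin":0,"gripper":-0.1},
  {"slide":[0,0,-0.03],"spin":0,"gripper":-0.1},
  {"slide":[0,0,-0.06],"spin":0,"gripper":-0.1},
  {"slide":[0,0,-0.1],"spin":0,"gripper":-0.1},
  {"slide":[0,0,-0.13],"spin":0,"gripper":-0.1},
  {"slide":[0,0,-0.15],"spin":0,"gripper":-0.1},
  {"slide":[0,0,-0.15],"spin":0,"gripper":-0.1},
  {"slide":[0,0,-0.15],"spin":0,"gripper":-0.1},
])

```text
t: 15.4
tool_pos: [0.4241, 0.1797, 0.2274]
tool_rot: [1.982, 2.434, 0.005]
contact_force: [-0.8, -0.5, -0.7]
opening: 0.0443
grip_force: 40.9
```

```bash
cat >> h.py <<'E'
def held(d,o,zrel,wid):
    "centre of held dark thing in tool axes from its outermost side points; top face zrel below TCP"
    m=dark(d); M=R.from_rotvec(o['tool_rot']).as_matrix()
    for b in blobs(d,m,o['tool_pos'][2]-zrel,1500):
        if abs(b['px'][0]-318)<25 and 190<b['px'][1]<320:
            L=(b['ctr']-o['tool_pos'][:2])@M[:2,:2]
            print(b['px'],'x',L[:,0].min().round(4),L[:,0].max().round(4),'y',L[:,1].min().round(4),L[:,1].max().round(4))
E
python3 -c "
from h import *
d=grab('wrist');o=status.get_obs();print(o['tool_pos'],o['opening'],o['grip_force'])
held(d,o,.059,.046)
print(to([.6346-.2*.1288*0,.0068,.25],7.4))
"
```

```text
[0.42320444 0.17945552 0.22548773] 0.04445988087339439 40.87068021297455
(318, 269) x -0.0264 0.0261 y -0.0209 0.0238
('slide', array([-0.2119,  0.172 , -0.0245]), 'spin', np.float64(4.3), 'q6', np.float64(0.03), 'rows', np.float64(6.6))
```

Call:
arm_command([
  {"slide":[-0.03,0.022,-0.025],"spin":2,"gripper":-0.1},
  {"slide":[-0.06,0.045,-0.025],"spin":4.3,"gripper":-0.1},
  {"slide":[-0.09,0.068,-0.025],"spin":4.3,"gripper":-0.1},
  {"slide":[-0.12,0.09,-0.025],"spin":4.3,"gripper":-0.1},
  {"slide":[-0.15,0.113,-0.025],"spin":4.3,"gripper":-0.1},
  {"slide":[-0.18,0.135,-0.025],"spin":4.3,"gripper":-0.1},
  {"slide":[-0.209,0.157,-0.025],"spin":4.3,"gripper":-0.1},
  {"slide":[-0.209,0.157,-0.025],"spin":4.3,"gripper":-0.1},
])

```text
t: 16.12
tool_pos: [0.6218, 0.0025, 0.247]
tool_rot: [-2.078, -2.354, 0.005]
contact_force: [-1.3, 0.3, -0.2]
opening: 0.0442
grip_force: 41.1
```

Call:
arm_command([
  {"slide":[0,0,0],"spin":0,"gripper":-0.1},
  {"slide":[0,0,0],"spin":0,"gripper":-0.1},
  {"slide":[0,0,0],"spin":0,"gripper":-0.1},
  {"slide":[0,0,0],"spin":0,"gripper":-0.1},
])

```text
t: 16.45
tool_pos: [0.6186, 0.0077, 0.2499]
tool_rot: [-2.071, -2.361, 0.001]
contact_force: [-0.6, 0.1, 0.3]
opening: 0.0444
grip_force: 41.1
```

```bash
python3 -c "
from h import *
d=grab('wrist');o=status.get_obs();print(o['tool_pos'],o['opening'])
save(d,'w6.png')
show([b for b in blobs(d,grey(d),.012,400) if b['px'][1]<280])
show([b for b in blobs(d,dark(d),.022,400) if b['px'][1]<280])
t=grab('top')
f=t['frame'];h=cv2.cvtColor(f,cv2.COLOR_RGB2HSV);m=((h[...,0]>8)&(h[...,0]<25)&(h[...,1]>70)&(h[...,2]>90)).astype(np.uint8);m[:232]=0;m[260:]=0;m[:,:278]=0;m[:,318:]=0
print('tray');show(blobs(t,m,.02,20))
print(to([.6055,.1211,.11],7.4))
"
```

```text
[0.61875994 0.00757461 0.25023081] 0.04453535502461581
(260, 268) rect (561.3, -99.5, 60.9, 16.9, 81.8) circ [ 566.7 -100.3] 30.5
(334, 174) rect (621.5, 7.9, 62.9, 61.5, 7.5) circ [621.9   8.6] 43.0
(453, 139) rect (752.7, 75.2, 6.4, 111.4, 73.5) circ [752.9  75.9] 55.7
(137, 149) rect (423.7, 31.0, 91.4, 145.8, 1.0) circ [427.2  31.5] 83.8
(322, 70) rect (605.6, 122.8, 53.6, 51.3, 39.7) circ [606.4 121.6] 27.2
(319, 268) rect (631.1, -87.0, 101.8, 115.5, 6.2) circ [630.2 -87. ] 57.9
(320, 189) rect (619.8, 7.6, 52.1, 54.4, 7.5) circ [620.   7.] 36.4
(528, 183) rect (845.6, 37.5, 21.8, 114.3, 64.0) circ [846.3  38.7] 57.5
tray
('slide', array([0.1144, 0.0014, 0.1405]), 'spin', np.float64(0.1), 'q6', np.float64(-0.24), 'rows', np.float64(4.3))
```

View pics/w6.png

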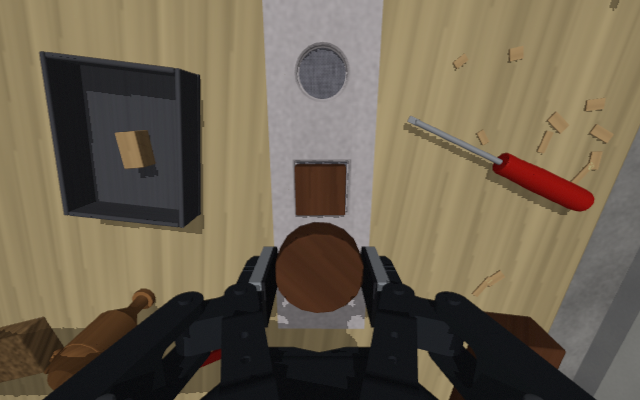

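The offcut is in the tray (133,148), the small recess at (322,70) is empty, and the held plate is at (319,268). I'll lower into the small recess.

Call:
arm_command([
  {"slide":[0.03,0.0016,0.03],"spin":0,"gripper":-0.1},
  {"slide":[0.06,0.0016,0.06],"spin":0,"gripper":-0.1},
  {"slide":[0.09,0.0016,0.09],"spin":0,"gripper":-0.1},
  {"slide":[0.1155,0.0016,0.12],"spin":0,"gripper":-0.1},
  {"slide":[0.1155,0.0016,0.14],"spin":0,"gripper":-0.1},
  {"slide":[0.1155,0.0016,0.14],"spin":0,"gripper":-0.1},
  {"slide":[0.1155,0.0016,0.14],"spin":0,"gripper":-0.1},
  {"slide":[0.1155,0.0016,0.14],"spin":0,"gripper":-0.1},
])

```text
t: 17.22
tool_pos: [0.6074, 0.1212, 0.1125]
tool_rot: [2.073, 2.358, 0.003]
contact_force: [-0.2, -0.3, 0.3]
opening: 0.0442
grip_force: 41.1
```

Call:
arm_command([
  {"slide":[0,0,0],"spin":0,"gripper":-0.1},
  {"slide":[0,0,0],"spin":0,"gripper":-0.1},
  {"slide":[0,0,0],"spin":0,"gripper":-0.1},
  {"slide":[0,0,0],"spin":0,"gripper":-0.1},
])

```text
t: 17.55
tool_pos: [0.607, 0.1209, 0.1116]
tool_rot: [2.074, 2.358, 0.002]
contact_force: [-0.2, -1.1, -0.6]
opening: 0.044
grip_force: 41.1
```

```bash
python3 -c "
from h import *
print(status.get_obs()['tool_pos'],to([.6055,.1222,.082]))
"
```

```text
[0.60698426 0.12093598 0.11159678] ('slide', array([ 0.0014, -0.0014,  0.0296]), 'spin', 0, 'q6', np.float64(-0.05), 'rows', np.float64(0.7))
```

Call:
arm_command([
  {"slide":[0.0014,-0.0014,0.005],"spin":0,"gripper":-0.1},
  {"slide":[0.0014,-0.0014,0.012],"spin":0,"gripper":-0.1},
  {"slide":[0.0014,-0.0014,0.018],"spin":0,"gripper":-0.1},
  {"slide":[0.0014,-0.0014,0.022],"spin":0,"gripper":-0.1},
  {"slide":[0.0014,-0.0014,0.025],"spin":0,"gripper":-0.1},
  {"slide":[0.0014,-0.0014,0.028],"spin":0,"gripper":-0.1},
  {"slide":[0.0014,-0.0014,0.0295],"spin":0,"gripper":-0.1},
  {"slide":[0.0014,-0.0014,0.0295],"spin":0,"gripper":-0.1},
])

```text
t: 18.22
tool_pos: [0.6048, 0.1226, 0.0826]
tool_rot: [-2.073, -2.359, 0.003]
contact_force: [-7.0, -0.7, 12.4]
opening: 0.0445
grip_force: 48.5
```

```bash
python3 -c "
from h import *
o=status.get_obs();print(o['tool_pos'],o['contact_force'],o['wrist_torque'],to([.6055,.1222,.082]))
"
```

```text
[0.60476452 0.12260942 0.08258778] [-6.96562957 -0.73377095 12.37307868] [-0.11564345  1.13360973  0.00254449] ('slide', array([-0.0005,  0.0007,  0.0006]), 'spin', 0, 'q6', np.float64(-0.05), 'rows', np.float64(0.0))
```

Call:
arm_command([
  {"slide":[0,-0.001,0],"spin":0,"gripper":-0.1},
  {"slide":[0,-0.002,0],"spin":0,"gripper":-0.1},
  {"slide":[0,-0.002,0],"spin":0,"gripper":-0.1},
  {"slide":[0,-0.002,0],"spin":0,"gripper":-0.1},
])

```text
t: 18.55
tool_pos: [0.6043, 0.1226, 0.0827]
tool_rot: [2.072, 2.358, 0.004]
contact_force: [0.6, 0.9, 5.8]
opening: 0.044
grip_force: 44.8
```

Call:
arm_command([
  {"slide":[0,0,0],"spin":0,"gripper":0.1},
  {"slide":[0,0,0],"spin":0,"gripper":0.3},
  {"slide":[0,0,0],"spin":0,"gripper":0.5},
  {"slide":[0,0,0],"spin":0,"gripper":0.8},
  {"slide":[0,0,-0.03],"spin":0,"gripper":1},
  {"slide":[0,0,-0.07],"spin":0,"gripper":1},
  {"slide":[0,0,-0.11],"spin":0,"gripper":1},
  {"slide":[0,0,-0.15],"spin":0,"gripper":1},
])

```text
t: 19.22
tool_pos: [0.6019, 0.1222, 0.2313]
tool_rot: [-2.073, -2.359, 0.003]
contact_force: [0.8, -0.2, 0.4]
opening: 0.0853
grip_force: 0.0
```

Call:
arm_command([
  {"slide":[0,0,0],"spin":0,"gripper":1},
  {"slide":[0,0,0],"spin":0,"gripper":1},
  {"slide":[0,0,0],"spin":0,"gripper":1},
])

```text
t: 19.47
tool_pos: [0.6023, 0.1222, 0.2301]
tool_rot: [-2.073, -2.359, 0.001]
contact_force: [-0.8, -0.5, -0.6]
opening: 0.0855
grip_force: 0.0
```

```bash
python3 -c "
from h import *
d=grab('wrist');o=status.get_obs();print(o['tool_pos'])
c=d['frame'][90:340,180:480];cv2.imwrite('pics/w7.png',cv2.resize(c,None,fx=2,fy=2,interpolation=cv2.INTER_CUBIC)[:,:,::-1])
show([b for b in blobs(d,dark(d),.022,400) if b['px'][1]<300 and abs(b['px'][0]-320)<60])
print(to([.62,-.3,.25],-52),to([.5445,-.350,.22],-52))
"
```

```text
[0.60173164 0.12220016 0.22874954]
(321, 292) rect (619.6, 10.9, 52.1, 61.4, 7.5) circ [619.2  10.2] 39.0
(321, 194) rect (604.9, 122.9, 42.8, 46.1, 7.4) circ [605.2 122.8] 23.5
('slide', array([-0.421 , -0.0362, -0.0212]), 'spin', np.float64(59.4), 'q6', np.float64(-0.05), 'rows', np.float64(10.1)) ('slide', array([-0.4609, -0.1174,  0.0091]), 'spin', np.float64(59.4), 'q6', np.float64(-0.05), 'rows', np.float64(11.4))
```

View pics/w7.png

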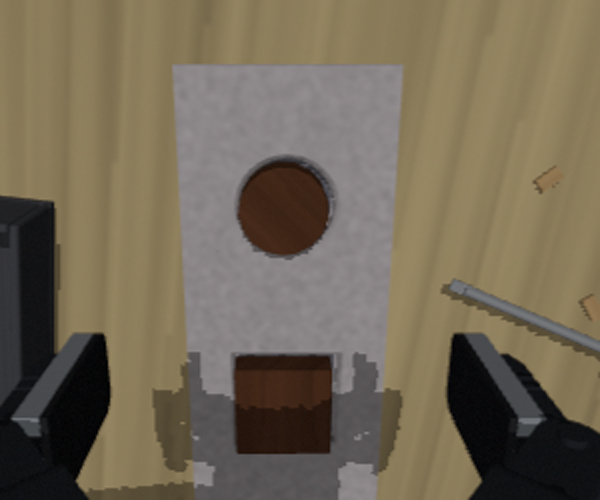

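Both plates look seated flat. Next is the large plate.

Call:
arm_command([
  {"slide":[-0.038,-0.01,0],"spin":0,"gripper":1},
  {"slide":[-0.076,-0.02,0],"spin":0,"gripper":1},
  {"slide":[-0.114,-0.03,0],"spin":0,"gripper":1},
  {"slide":[-0.152,-0.04,0],"spin":0,"gripper":1},
  {"slide":[-0.19,-0.05,0],"spin":0,"gripper":1},
  {"slide":[-0.228,-0.06,0],"spin":0,"gripper":1},
  {"slide":[-0.266,-0.07,0],"spin":0,"gripper":1},
  {"slide":[-0.304,-0.08,0],"spin":0,"gripper":1},
])

```text
t: 20.18
tool_pos: [0.5608, -0.1907, 0.2278]
tool_rot: [-2.071, -2.356, 0.002]
contact_force: [1.5, 0.9, 0.2]
opening: 0.0854
grip_force: 0.0
```

Call:
arm_command([
  {"slide":[-0.038,-0.01,0],"spin":0,"gripper":1},
  {"slide":[-0.076,-0.02,0],"spin":0,"gripper":1},
  {"slide":[-0.114,-0.03,0],"spin":0,"gripper":1},
  {"slide":[-0.157,-0.038,0],"spin":0,"gripper":1},
  {"slide":[-0.157,-0.038,0.01],"spin":0,"gripper":1},
  {"slide":[-0.157,-0.038,0.01],"spin":0,"gripper":1},
  {"slide":[-0.157,-0.038,0.01],"spin":0,"gripper":1},
  {"slide":[-0.157,-0.038,0.01],"spin":0,"gripper":1},
])

```text
t: 20.85
tool_pos: [0.5447, -0.3484, 0.2191]
tool_rot: [-2.07, -2.359, -0.0]
contact_force: [0.4, -0.6, 1.6]
opening: 0.085
grip_force: 0.0
```

```bash
python3 -c "
from h import *
d=grab('wrist');o=status.get_obs();print(o['tool_pos'],o['q'])
bs=[b for b in blobs(d,dark(d),.018,400) if b['px'][1]<300];show(bs)
b=min(bs,key=lambda b:abs(b['px'][0]-320)); c=b['rect'];print(to([c[0]/1000,c[1]/1000,.078],7.4))
"
```

```text
[ 0.54507704 -0.34836348  0.21995628] [-6.83722686e-01  1.66688464e-01  1.63307782e+00  2.75107131e-04
  1.34373201e+00 -8.14379728e-01]
(320, 197) rect (545.4, -349.6, 62.2, 63.9, 34.9) circ [ 545.5 -349.2] 32.6
(612, 282) rect (848.3, -399.6, 83.4, 267.2, 25.5) circ [ 885.6 -381.8] 133.6
(267, 96) rect (487.8, -262.7, 142.8, 13.7, 34.4) circ [ 488.2 -263.3] 71.5
(27, 49) rect (275.4, -252.4, 71.1, 65.1, 22.9) circ [ 276.5 -256.6] 44.5
('slide', array([-0.0015,  0.0003,  0.142 ]), 'spin', np.float64(0.1), 'q6', np.float64(-0.81), 'rows', np.float64(3.4))
```

Call:
arm_command([
  {"slide":[-0.0018,0,0.04],"spin":0,"gripper":1},
  {"slide":[-0.0018,0,0.08],"spin":0,"gripper":1},
  {"slide":[-0.0018,0,0.11],"spin":0,"gripper":1},
  {"slide":[-0.0018,0,0.13],"spin":0,"gripper":1},
  {"slide":[-0.0018,0,0.145],"spin":0,"gripper":1},
  {"slide":[-0.0018,0,0.145],"spin":0,"gripper":1},
  {"slide":[-0.0018,0,0.145],"spin":0,"gripper":1},
  {"slide":[-0.0018,0,0.145],"spin":0,"gripper":0.3},
])

```text
t: 21.57
tool_pos: [0.5466, -0.3522, 0.0781]
tool_rot: [2.071, 2.358, 0.0]
contact_force: [0.8, 0.4, 0.4]
opening: 0.0758
grip_force: 0.0
```

Call:
arm_command([
  {"slide":[0,0,0],"spin":0,"gripper":0.3},
  {"slide":[0,0,0],"spin":0,"gripper":0.3},
  {"slide":[0,0,0],"spin":0,"gripper":0.3},
  {"slide":[0,0,0],"spin":0,"gripper":0.3},
  {"slide":[0,0,0],"spin":0,"gripper":0.3},
  {"slide":[0,0,0],"spin":0,"gripper":0.3},
  {"slide":[0,0,0],"spin":0,"gripper":0.3},
  {"slide":[0,0,0],"spin":0,"gripper":0.3},
])

```text
t: 22.23
tool_pos: [0.5469, -0.353, 0.0793]
tool_rot: [2.07, 2.356, 0.001]
contact_force: [-0.6, 1.0, 6.2]
opening: 0.0616
grip_force: 44.0
```

Call:
arm_command([
  {"slide":[0,0,-0.01],"spin":0,"gripper":0.3},
  {"slide":[0,0,-0.03],"spin":0,"gripper":0.3},
  {"slide":[0,0,-0.06],"spin":0,"gripper":0.3},
  {"slide":[0,0,-0.1],"spin":0,"gripper":0.3},
  {"slide":[0,0,-0.13],"spin":0,"gripper":0.3},
  {"slide":[0,0,-0.16],"spin":0,"gripper":0.3},
  {"slide":[0,0,-0.17],"spin":0,"gripper":0.3},
  {"slide":[0,0,-0.17],"spin":0,"gripper":0.3},
])

```text
t: 22.9
tool_pos: [0.5465, -0.3529, 0.2509]
tool_rot: [2.068, 2.354, 0.0]
contact_force: [0.2, -0.5, 0.7]
opening: 0.0617
grip_force: 43.7
```

```bash
python3 -c "
from h import *
d=grab('wrist');o=status.get_obs();print(o['tool_pos'],o['opening'],o['grip_force'])
held(d,o,.057,.046)
print(to([.6495,-.223,.25],7.4))
"
```

```text
[ 0.54556619 -0.35216492  0.24742765] 0.061665261504120536 43.64826500415802
(318, 258) x -0.0287 0.0375 y -0.0446 0.0323
('slide', array([ 0.1147,  0.1197, -0.0026]), 'spin', np.float64(-0.0), 'q6', np.float64(-0.82), 'rows', np.float64(4.0))
```

Call:
arm_command([
  {"slide":[0.028,0.03,0],"spin":0,"gripper":0.3},
  {"slide":[0.057,0.06,0],"spin":0,"gripper":0.3},
  {"slide":[0.086,0.09,0],"spin":0,"gripper":0.3},
  {"slide":[0.115,0.12,0],"spin":0,"gripper":0.3},
  {"slide":[0.115,0.12,0],"spin":0,"gripper":0.3},
  {"slide":[0.115,0.12,0],"spin":0,"gripper":0.3},
  {"slide":[0.115,0.12,0],"spin":0,"gripper":0.3},
  {"slide":[0.115,0.12,0],"spin":0,"gripper":0.3},
])

```text
t: 23.62
tool_pos: [0.6483, -0.223, 0.2438]
tool_rot: [-2.073, -2.356, 0.002]
contact_force: [0.2, -0.2, -0.9]
opening: 0.0615
grip_force: 43.7
```

Call:
arm_command([
  {"slide":[0,0,0],"spin":0,"gripper":0.3},
  {"slide":[0,0,0],"spin":0,"gripper":0.3},
  {"slide":[0,0,0],"spin":0,"gripper":0.3},
  {"slide":[0,0,0],"spin":0,"gripper":0.3},
])

```text
t: 23.95
tool_pos: [0.6492, -0.223, 0.2461]
tool_rot: [2.075, 2.359, 0.0]
contact_force: [0.1, 0.2, -0.1]
opening: 0.0617
grip_force: 43.7
```

```bash
python3 -c "
from h import *
d=grab('wrist');o=status.get_obs();print(o['tool_pos'],o['opening'],o['grip_force'])
held(d,o,.0613,.046)
show([b for b in blobs(d,grey(d),.012,400) if b['px'][1]<280 and abs(b['px'][0]-320)<60])
show([b for b in blobs(d,dark(d),.022,400) if b['px'][1]<280 and abs(b['px'][0]-320)<60])
print(to([.6354,-.1097,.112],7.4))
"
```

```text
[ 0.64924935 -0.22287639  0.24611857] 0.06155801956913982 43.742796778678894
(319, 258) x -0.0281 0.0383 y -0.0306 0.0311
(320, 65) rect (635.9, -104.9, 68.6, 71.1, 84.2) circ [ 635.8 -106.5] 36.1
(319, 258) rect (660.2, -305.3, 138.0, 149.5, 5.3) circ [ 660.7 -305.3] 75.0
('slide', array([0.114 , 0.0007, 0.1341]), 'spin', np.float64(-0.1), 'q6', np.float64(-0.57), 'rows', np.float64(4.2))
```

Call:
arm_command([
  {"slide":[0.03,0.0005,0.03],"spin":0,"gripper":0.3},
  {"slide":[0.06,0.0005,0.06],"spin":0,"gripper":0.3},
  {"slide":[0.09,0.0005,0.09],"spin":0,"gripper":0.3},
  {"slide":[0.114,0.0005,0.12],"spin":0,"gripper":0.3},
  {"slide":[0.114,0.0005,0.134],"spin":0,"gripper":0.3},
  {"slide":[0.114,0.0005,0.134],"spin":0,"gripper":0.3},
  {"slide":[0.114,0.0005,0.134],"spin":0,"gripper":0.3},
  {"slide":[0.114,0.0005,0.134],"spin":0,"gripper":0.3},
])

```text
t: 24.67
tool_pos: [0.6368, -0.1106, 0.1142]
tool_rot: [2.072, 2.356, 0.002]
contact_force: [-0.2, 0.7, -0.6]
opening: 0.0615
grip_force: 43.8
```

Call:
arm_command([
  {"slide":[0,0,0],"spin":0,"gripper":0.3},
  {"slide":[0,0,0],"spin":0,"gripper":0.3},
  {"slide":[0,0,0],"spin":0,"gripper":0.3},
  {"slide":[0,0,0],"spin":0,"gripper":0.3},
])

```text
t: 25.0
tool_pos: [0.6358, -0.1099, 0.113]
tool_rot: [2.074, 2.358, 0.001]
contact_force: [0.6, 0.7, -0.8]
opening: 0.0615
grip_force: 43.8
```

```bash
python3 -c "
from h import *
print(status.get_obs()['tool_pos'],to([.6352,-.1095,.084]))
"
```

```text
[ 0.63582388 -0.10987701  0.11298166] ('slide', array([ 0.0005, -0.0006,  0.029 ]), 'spin', 0, 'q6', np.float64(-0.41), 'rows', np.float64(0.7))
```

Call:
arm_command([
  {"slide":[0.0005,-0.0006,0.005],"spin":0,"gripper":0.3},
  {"slide":[0.0005,-0.0006,0.012],"spin":0,"gripper":0.3},
  {"slide":[0.0005,-0.0006,0.018],"spin":0,"gripper":0.3},
  {"slide":[0.0005,-0.0006,0.022],"spin":0,"gripper":0.3},
  {"slide":[0.0005,-0.0006,0.025],"spin":0,"gripper":0.3},
  {"slide":[0.0005,-0.0006,0.028],"spin":0,"gripper":0.3},
  {"slide":[0.0005,-0.0006,0.029],"spin":0,"gripper":0.3},
  {"slide":[0.0005,-0.0006,0.029],"spin":0,"gripper":0.3},
])

```text
t: 25.67
tool_pos: [0.6347, -0.1088, 0.0834]
tool_rot: [-2.073, -2.36, 0.0]
contact_force: [-3.1, 0.4, 3.6]
opening: 0.062
grip_force: 44.3
```

Call:
arm_command([
  {"slide":[0,-0.0005,0],"spin":0,"gripper":0.35},
  {"slide":[0,-0.0005,0],"spin":0,"gripper":0.5},
  {"slide":[0,-0.0005,0],"spin":0,"gripper":0.7},
  {"slide":[0,-0.0005,0],"spin":0,"gripper":0.9},
  {"slide":[0,-0.0005,-0.03],"spin":0,"gripper":1},
  {"slide":[0,-0.0005,-0.07],"spin":0,"gripper":1},
  {"slide":[0,-0.0005,-0.11],"spin":0,"gripper":1},
  {"slide":[0,-0.0005,-0.15],"spin":0,"gripper":1},
])

```text
t: 26.33
tool_pos: [0.6336, -0.1088, 0.2339]
tool_rot: [-2.073, -2.359, 0.001]
contact_force: [0.6, -0.5, -0.4]
opening: 0.086
grip_force: 0.0
```

Call:
arm_command([
  {"slide":[0,0,0],"spin":0,"gripper":1},
  {"slide":[0,0,0],"spin":0,"gripper":1},
  {"slide":[0,0,0],"spin":0,"gripper":1},
  {"slide":[0,0,0],"spin":0,"gripper":1},
])

```text
t: 26.67
tool_pos: [0.6331, -0.1086, 0.2304]
tool_rot: [-2.071, -2.357, 0.003]
contact_force: [-0.3, 0.1, 0.2]
opening: 0.0854
grip_force: 0.0
```

```bash
python3 -c "
from h import *
d=grab('wrist');o=status.get_obs();print(o['tool_pos'])
show([b for b in blobs(d,dark(d),.022,400) if b['px'][1]<300 and abs(b['px'][0]-320)<60])
t=grab('top');f=t['frame']
ims=[d['frame'][20:300,200:440],t['frame'][140:290,150:400]]
a=cv2.resize(ims[0],(300,350),interpolation=cv2.INTER_CUBIC);b=cv2.resize(ims[1],(500,300),interpolation=cv2.INTER_CUBIC)
im=np.zeros((350,800,3),np.uint8);im[:,:300]=a;im[:300,300:]=b;cv2.imwrite('pics/w8.png',im[:,:,::-1])
"
```

```text
[ 0.63302769 -0.10857179  0.23008505]
(321, 190) rect (633.9, -104.9, 60.5, 63.2, 7.5) circ [ 634.2 -105.1] 32.1
(321, 67) rect (620.1, 5.3, 52.4, 52.7, 7.3) circ [620.2   5.1] 36.5
```

View pics/w8.png

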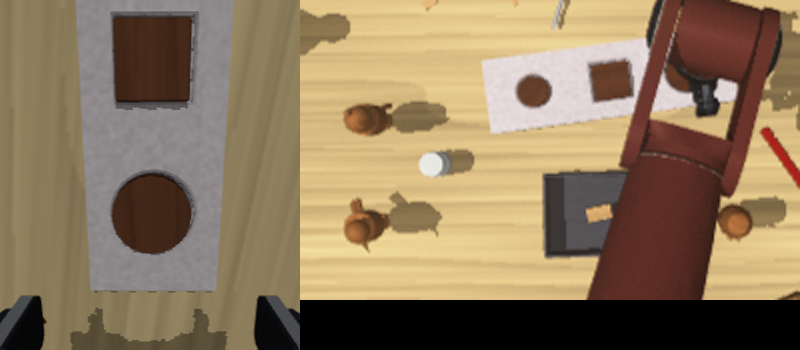

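All three plates are seated flat, and the offcut is in the tray. Now the figures, owl first, to be viewed with the wrist camera straight above it.

Call:
arm_command([
  {"slide":[-0.018,-0.035,-0.012],"spin":0,"gripper":1},
  {"slide":[-0.036,-0.073,-0.024],"spin":0,"gripper":1},
  {"slide":[-0.054,-0.11,-0.036],"spin":0,"gripper":1},
  {"slide":[-0.072,-0.147,-0.048],"spin":0,"gripper":1},
  {"slide":[-0.09,-0.184,-0.06],"spin":0,"gripper":1},
  {"slide":[-0.109,-0.223,-0.07],"spin":0,"gripper":1},
  {"slide":[-0.109,-0.223,-0.07],"spin":0,"gripper":1},
  {"slide":[-0.109,-0.223,-0.07],"spin":0,"gripper":1},
])

```text
t: 27.43
tool_pos: [0.4255, -0.2469, 0.3028]
tool_rot: [2.078, 2.356, -0.0]
contact_force: [0.5, -0.7, -0.3]
opening: 0.0855
grip_force: 0.0
```

Call:
arm_command([
  {"slide":[0,0,0],"spin":0,"gripper":1},
  {"slide":[0,0,0],"spin":0,"gripper":1},
  {"slide":[0,0,0],"spin":0,"gripper":1},
  {"slide":[0,0,0],"spin":0,"gripper":1},
])

```text
t: 27.77
tool_pos: [0.4277, -0.2448, 0.302]
tool_rot: [-2.07, -2.361, -0.0]
contact_force: [0.4, -1.0, 0.5]
opening: 0.0853
grip_force: 0.0
```

```bash
cat >> h.py <<'E'
def fig(d):
    h=cv2.cvtColor(d["frame"],cv2.COLOR_RGB2HSV)
    return cv2.morphologyEx(((h[...,0]<17)&(h[...,0]>4)&(h[...,1]>125)&(h[...,2]>40)).astype(np.uint8),cv2.MORPH_OPEN,np.ones((3,3)))
E
python3 -c "
from h import *
d=grab('wrist');o=status.get_obs();print(o['tool_pos'])
c=d['c2w'][:3,3];print('cam',c,'nadir',proj(d,np.r_[c[:2],0]))
h=cv2.cvtColor(d['frame'],cv2.COLOR_RGB2HSV);n=proj(d,np.r_[c[:2],0]);print([tuple(map(int,h[int(n[1])+k,319])) for k in (-60,-40,-20,-10,0,10,20,40,60)])
for z in(.1,.0): show([b for b in blobs(d,fig(d),z,300) if b['px'][1]<280])
save(d,'w9.png')
"
```

```text
[ 0.42768791 -0.24486747  0.30214773]
cam [ 0.41839402 -0.16934484  0.37165185] nadir (np.float64(319.38616233088936), np.float64(114.2387774411158))
[(21, 89, 146), (21, 88, 147), (14, 156, 124), (14, 158, 110), (14, 159, 111), (14, 157, 107), (14, 172, 55), (21, 95, 86), (21, 100, 82)]
(475, 251) rect (594.7, -282.8, 48.5, 56.0, 62.1) circ [ 595.2 -282.2] 28.3
(318, 110) rect (416.2, -166.5, 45.2, 42.8, 4.4) circ [ 415.7 -165.6] 23.8
(518, 82) rect (585.2, -120.8, 48.4, 47.2, 7.5) circ [ 584.9 -120.8] 24.4
(475, 251) rect (659.7, -324.5, 66.4, 76.6, 62.1) circ [ 660.3 -323.7] 38.7
(318, 110) rect (415.4, -165.4, 61.9, 58.5, 4.4) circ [ 414.7 -164.2] 32.6
(518, 82) rect (646.5, -102.9, 66.2, 64.6, 7.5) circ [ 646.3 -102.9] 33.4
```

View pics/w9.png

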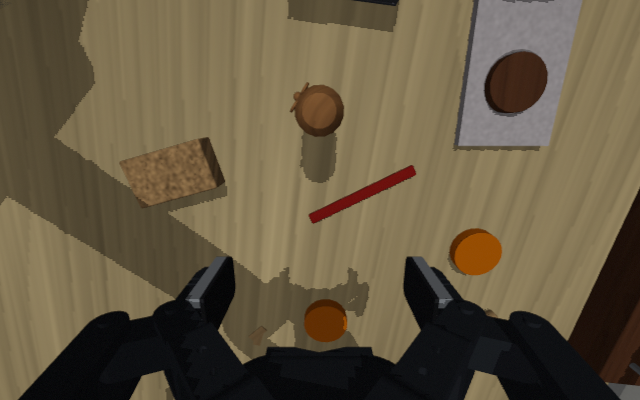

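The owl's disc is at (319,110) beside the nadir pixel (319,114), with a small protrusion to its upper left. I'll turn the fingers 30° away from that and go over it.

Call:
arm_command([
  {"slide":[0.02,0,0],"spin":-6,"gripper":1},
  {"slide":[0.04,0,0.02],"spin":-12,"gripper":1},
  {"slide":[0.06,0,0.04],"spin":-18,"gripper":1},
  {"slide":[0.08,0,0.06],"spin":-24,"gripper":1},
  {"slide":[0.08,0,0.075],"spin":-30,"gripper":1},
  {"slide":[0.08,0,0.075],"spin":-30,"gripper":1},
  {"slide":[0.08,0,0.075],"spin":-30,"gripper":1},
  {"slide":[0.08,0,0.075],"spin":-30,"gripper":1},
])

```text
t: 28.48
tool_pos: [0.4175, -0.1667, 0.229]
tool_rot: [1.394, 2.814, -0.0]
contact_force: [0.2, -1.1, -0.1]
opening: 0.0849
grip_force: 0.0
```

Call:
arm_command([
  {"slide":[0,0,0],"spin":0,"gripper":1},
  {"slide":[0,0,0],"spin":0,"gripper":1},
  {"slide":[0,0,0],"spin":0,"gripper":1},
  {"slide":[0,0,0],"spin":0,"gripper":1},
])

```text
t: 28.82
tool_pos: [0.417, -0.1667, 0.2286]
tool_rot: [1.393, 2.815, -0.0]
contact_force: [-0.4, -0.2, 0.1]
opening: 0.0853
grip_force: 0.0
```

```bash
python3 -c "
from h import *
o=status.get_obs();print(o['tool_pos'],to([.4177,-.1655,.14],37.4))
"
```

```text
[ 0.41699039 -0.16672636  0.22862009] ('slide', array([0.0006, 0.0013, 0.0886]), 'spin', np.float64(-0.1), 'q6', np.float64(-1.2), 'rows', np.float64(2.1))
```

Call:
arm_command([
  {"slide":[0.0006,0.0013,0.02],"spin":0,"gripper":1},
  {"slide":[0.0006,0.0013,0.04],"spin":0,"gripper":1},
  {"slide":[0.0006,0.0013,0.06],"spin":0,"gripper":1},
  {"slide":[0.0006,0.0013,0.075],"spin":0,"gripper":1},
  {"slide":[0.0006,0.0013,0.085],"spin":0,"gripper":1},
  {"slide":[0.0006,0.0013,0.0886],"spin":0,"gripper":1},
  {"slide":[0.0006,0.0013,0.0886],"spin":0,"gripper":0.6},
  {"slide":[0.0006,0.0013,0.0886],"spin":0,"gripper":0.4},
], newtons=30)

```text
t: 29.48
tool_pos: [0.4179, -0.1654, 0.1401]
tool_rot: [1.392, 2.815, -0.0]
contact_force: [0.0, -0.2, 0.0]
opening: 0.064
grip_force: 0.0
```

Call:
arm_command([
  {"slide":[0,0,0],"spin":0,"gripper":0.3},
  {"slide":[0,0,0],"spin":0,"gripper":0.25},
  {"slide":[0,0,0],"spin":0,"gripper":0.2},
  {"slide":[0,0,0],"spin":0,"gripper":0.15},
  {"slide":[0,0,0],"spin":0,"gripper":0.1},
  {"slide":[0,0,0],"spin":0,"gripper":0.05},
  {"slide":[0,0,0],"spin":0,"gripper":0},
  {"slide":[0,0,0],"spin":0,"gripper":-0.05},
])

```text
t: 30.15
tool_pos: [0.4174, -0.1653, 0.1396]
tool_rot: [1.392, 2.816, -0.001]
contact_force: [-1.8, 0.3, 2.8]
opening: 0.0439
grip_force: 30.6
```

Call:
arm_command([
  {"slide":[0,0,0],"spin":0,"gripper":-0.1},
  {"slide":[0,0,0],"spin":0,"gripper":-0.1},
  {"slide":[0,0,0],"spin":0,"gripper":-0.1},
  {"slide":[0,0,0],"spin":0,"gripper":-0.1},
])

```text
t: 30.48
tool_pos: [0.4175, -0.1653, 0.1396]
tool_rot: [1.392, 2.816, -0.001]
contact_force: [-3.1, -1.8, 5.2]
opening: 0.0437
grip_force: 30.9
```

Call:
arm_command([
  {"slide":[0,0,-0.01],"spin":0,"gripper":-0.1},
  {"slide":[0,0,-0.03],"spin":0,"gripper":-0.1},
  {"slide":[0,0,-0.05],"spin":0,"gripper":-0.1},
  {"slide":[0,0,-0.07],"spin":0,"gripper":-0.1},
  {"slide":[-0.01,0.025,-0.08],"spin":0,"gripper":-0.1},
  {"slide":[-0.02,0.05,-0.08],"spin":0,"gripper":-0.1},
  {"slide":[-0.03,0.075,-0.08],"spin":0,"gripper":-0.1},
  {"slide":[-0.04,0.1,-0.08],"spin":0,"gripper":-0.1},
], newtons=40)

```text
t: 31.15
tool_pos: [0.5223, -0.1353, 0.2196]
tool_rot: [1.392, 2.816, 0.002]
contact_force: [0.5, 0.0, -1.4]
opening: 0.0435
grip_force: 41.2
```

Call:
arm_command([
  {"slide":[-0.01,0.025,0],"spin":0,"gripper":-0.1},
  {"slide":[-0.02,0.05,0],"spin":0,"gripper":-0.1},
  {"slide":[-0.03,0.075,0],"spin":0,"gripper":-0.1},
  {"slide":[-0.04,0.1,0],"spin":0,"gripper":-0.1},
  {"slide":[-0.0445,0.108,0],"spin":0,"gripper":-0.1},
  {"slide":[-0.0445,0.108,0],"spin":0,"gripper":-0.1},
  {"slide":[-0.0445,0.108,0],"spin":0,"gripper":-0.1},
  {"slide":[-0.0445,0.108,0],"spin":0,"gripper":-0.1},
])

```text
t: 31.82
tool_pos: [0.633, -0.1059, 0.2188]
tool_rot: [-1.392, -2.815, 0.0]
contact_force: [-0.5, -0.5, -2.5]
opening: 0.0437
grip_force: 41.3
```

```bash
python3 -c "
from h import *
o=status.get_obs();print(o['tool_pos'],o['opening'],o['contact_force'],to([.6344,-.1060,.1655]))
d=grab('side')
h=cv2.cvtColor(d['frame'],cv2.COLOR_RGB2HSV);m=fig(d)
P=o['tool_pos'];
# axis of held owl in side view: predicted vertical line vs silhouette mid
for dz in (.03,.05,.06,.08,.09,.115):
    u,v=proj(d,P-[0,0,.1396-dz]); r=m[int(round(v))]; 
    a=int(round(u)); l=a
    while l>0 and r[l]: l-=1
    k=a
    while k<639 and r[k]: k+=1
    print(dz,round(u,1),round(v,1),l+1,k-1,(l+k)/2)
"
```

```text
[ 0.63298092 -0.10592883  0.21880714] 0.043696354631178665 [-0.48663954 -0.51737299 -2.49695854] ('slide', array([-0.001 ,  0.0011,  0.0533]), 'spin', 0, 'q6', np.float64(-0.93), 'rows', np.float64(1.3))
0.03 319.5 166.2 321 319 320.0
0.05 319.5 160.2 320 318 319.0
0.06 319.5 157.2 320 318 319.0
0.08 319.4 151.0 320 318 319.0
0.09 319.4 147.9 320 318 319.0
0.115 319.3 139.9 320 318 319.0
```

Call:
arm_command([
  {"slide":[-0.001,0.0011,0.02],"spin":0,"gripper":-0.1},
  {"slide":[-0.001,0.0011,0.035],"spin":0,"gripper":-0.1},
  {"slide":[-0.001,0.0011,0.046],"spin":0,"gripper":-0.1},
  {"slide":[-0.001,0.0011,0.052],"spin":0,"gripper":-0.1},
  {"slide":[-0.001,0.0011,0.053],"spin":0,"gripper":-0.1},
  {"slide":[-0.001,0.0011,0.053],"spin":0,"gripper":-0.1},
  {"slide":[-0.001,0.0011,0.053],"spin":0,"gripper":-0.1},
])

```text
t: 32.45
tool_pos: [0.6358, -0.1062, 0.167]
tool_rot: [1.392, 2.815, 0.0]
contact_force: [-0.0, -0.3, -0.3]
opening: 0.0433
grip_force: 41.3
```

Call:
arm_command([
  {"slide":[0,0,0.001],"spin":0,"gripper":-0.1},
  {"slide":[0,0,0.002],"spin":0,"gripper":-0.1},
  {"slide":[0,0,0.003],"spin":0,"gripper":-0.1},
  {"slide":[0,0,0.003],"spin":0,"gripper":-0.1},
])

```text
t: 32.78
tool_pos: [0.6355, -0.106, 0.1634]
tool_rot: [1.392, 2.816, -0.0]
contact_force: [0.8, -0.1, -1.4]
opening: 0.0434
grip_force: 41.3
```

```bash
python3 -c "
from h import *
o=status.get_obs();print(o['tool_pos'],o['opening'],o['contact_force'],o['wrist_torque'])
d=grab('side');c=d['frame'][100:240,240:400];cv2.imwrite('pics/s2.png',cv2.resize(c,(686,600),interpolation=cv2.INTER_CUBIC)[:,:,::-1])
"
```

```text
[ 0.6354668  -0.1060099   0.16335719] 0.04342676291639642 [ 0.76340451 -0.10943779 -1.42756983] [-0.03002265  0.02412122 -0.02086131]
```

View pics/s2.png

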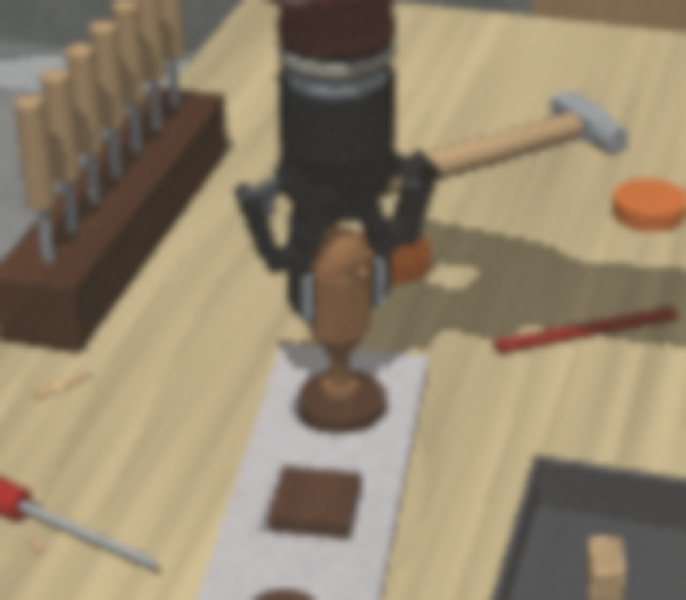

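The owl is held upright at the plate's centre (foot at (340,385) in the crop). I'll lower to contact and release slowly.

Call:
arm_command([
  {"slide":[0,0,0.001],"spin":0,"gripper":-0.1},
  {"slide":[0,0,0.001],"spin":0,"gripper":-0.1},
  {"slide":[0,0,0.0015],"spin":0,"gripper":-0.1},
  {"slide":[0,0,0.0015],"spin":0,"gripper":-0.1},
])

```text
t: 33.17
tool_pos: [0.6355, -0.106, 0.1618]
tool_rot: [1.392, 2.816, 0.0]
contact_force: [-0.8, -0.7, -1.3]
opening: 0.0435
grip_force: 41.3
```

Call:
arm_command([
  {"slide":[0,0,0.0005],"spin":0,"gripper":-0.1},
  {"slide":[0,0,0.0005],"spin":0,"gripper":-0.1},
  {"slide":[0,0,0.001],"spin":0,"gripper":-0.1},
  {"slide":[0,0,0.001],"spin":0,"gripper":-0.1},
])

```text
t: 33.5
tool_pos: [0.6357, -0.1062, 0.1617]
tool_rot: [1.392, 2.816, -0.0]
contact_force: [-3.2, 0.7, 4.6]
opening: 0.0434
grip_force: 41.7
```

Call:
arm_command([
  {"slide":[0,0,0],"spin":0,"gripper":0.0},
  {"slide":[0,0,0],"spin":0,"gripper":0.02},
  {"slide":[0,0,0],"spin":0,"gripper":0.03},
  {"slide":[0,0,0],"spin":0,"gripper":0.04},
  {"slide":[0,0,0],"spin":0,"gripper":0.05},
  {"slide":[0,0,0],"spin":0,"gripper":0.06},
  {"slide":[0,0,0],"spin":0,"gripper":0.07},
  {"slide":[0,0,0],"spin":0,"gripper":0.08},
], newtons=20)

```text
t: 34.17
tool_pos: [0.6352, -0.1058, 0.1601]
tool_rot: [-1.392, -2.816, -0.0]
contact_force: [0.2, 0.1, 0.2]
opening: 0.0457
grip_force: 0.0
```

Call:
arm_command([
  {"slide":[0,0,0],"spin":0,"gripper":0.1},
  {"slide":[0,0,0],"spin":0,"gripper":0.12},
  {"slide":[0,0,0],"spin":0,"gripper":0.14},
  {"slide":[0,0,0],"spin":0,"gripper":0.17},
  {"slide":[0,0,0],"spin":0,"gripper":0.2},
  {"slide":[0,0,0],"spin":0,"gripper":0.25},
  {"slide":[0,0,0],"spin":0,"gripper":0.3},
  {"slide":[0,0,0],"spin":0,"gripper":0.4},
])

```text
t: 34.83
tool_pos: [0.6355, -0.106, 0.1608]
tool_rot: [1.392, 2.816, 0.0]
contact_force: [0.0, -0.8, 0.1]
opening: 0.0596
grip_force: 0.0
```

Call:
arm_command([
  {"slide":[0,0,0],"spin":0,"gripper":0.6},
  {"slide":[0,0,0],"spin":0,"gripper":0.8},
  {"slide":[0,0,0],"spin":0,"gripper":1},
  {"slide":[0,0,0],"spin":0,"gripper":1},
  {"slide":[0,0,-0.01],"spin":0,"gripper":1},
  {"slide":[0,0,-0.03],"spin":0,"gripper":1},
  {"slide":[0,0,-0.06],"spin":0,"gripper":1},
  {"slide":[0,0,-0.1],"spin":0,"gripper":1},
])

```text
t: 35.5
tool_pos: [0.6339, -0.1056, 0.259]
tool_rot: [-1.39, -2.811, 0.002]
contact_force: [0.8, -0.2, 0.7]
opening: 0.0854
grip_force: 0.0
```

```bash
cat >> h.py <<'E'
def axis(n,base,lo=.012,hi=.095):
    "middle of the figure's silhouette against the projected vertical axis from base (foot centre) in camera n; reports px deviation at low/high"
    d=grab(n) if isinstance(n,str) else n; h=cv2.cvtColor(d["frame"],cv2.COLOR_RGB2HSV)
    for dz in (.008,.03,.06,.07,.08,.09,.1):
        u,v=proj(d,np.array(base)+[0,0,dz]); r=h[int(round(v))]; ok=(r[:,0]<17)&(r[:,1]>125); a=int(round(u))
        l=k=a
        while l>0 and ok[l]: l-=1
        while k<639 and ok[k]: k+=1
        print(dz,round(u,1),round(v,1),l+1,k-1,"dev",round((l+k)/2-u,1))
E
python3 -c "
from h import *
o=status.get_obs();print(o['tool_pos'])
axis('side',[.635,-.106,.022])
"
```

```text
[ 0.63386734 -0.10557854  0.25896566]
0.008 319.0 188.5 320 318 dev -0.0
0.03 319.0 182.5 320 318 dev 0.0
0.06 318.9 174.0 320 318 dev 0.1
0.07 318.9 171.1 320 318 dev 0.1
0.08 318.9 168.2 320 318 dev 0.1
0.09 318.8 165.2 320 318 dev 0.2
0.1 318.8 162.2 320 318 dev 0.2
```

```bash
python3 -c "
from h import *
d=grab('side');h=cv2.cvtColor(d['frame'],cv2.COLOR_RGB2HSV)
for v in (188,170,163): print(v,[tuple(map(int,h[v,u])) for u in range(300,341,4)])
d=pickle=None
"
```

```text
188 [(21, 72, 185), (6, 7, 191), (173, 5, 189), (9, 43, 119), (13, 109, 112), (13, 106, 103), (12, 86, 80), (9, 16, 156), (173, 5, 187), (0, 5, 189), (21, 70, 172)]
170 [(20, 74, 189), (21, 73, 184), (21, 69, 114), (15, 101, 101), (13, 112, 114), (13, 112, 112), (14, 110, 107), (21, 70, 134), (21, 74, 169), (21, 70, 117), (20, 70, 123)]
163 [(21, 74, 190), (21, 74, 189), (21, 72, 183), (15, 101, 116), (14, 115, 131), (14, 114, 121), (13, 113, 126), (12, 149, 111), (12, 151, 113), (11, 150, 112), (17, 93, 112)]
```

Call:
arm_command([
  {"slide":[0.03,0.016,-0.03],"spin":0,"gripper":1},
  {"slide":[0.062,0.033,-0.05],"spin":6,"gripper":1},
  {"slide":[0.097,0.051,-0.05],"spin":12,"gripper":1},
  {"slide":[0.132,0.069,-0.05],"spin":18,"gripper":1},
  {"slide":[0.167,0.088,-0.05],"spin":24,"gripper":1},
  {"slide":[0.202,0.106,-0.05],"spin":30,"gripper":1},
  {"slide":[0.237,0.125,-0.05],"spin":30,"gripper":1},
  {"slide":[0.272,0.143,-0.05],"spin":30,"gripper":1},
])

```text
t: 36.27
tool_pos: [0.5833, 0.1988, 0.3117]
tool_rot: [2.074, 2.359, 0.002]
contact_force: [0.5, -0.3, 0.2]
opening: 0.0855
grip_force: 0.0
```

```bash
python3 -c "
from h import *
print(to([.571,.265,.31],7.4))
t=grab('top');show([b for b in blobs(t,fig(t),.1,60) if 140<b['px'][0]<360 and 160<b['px'][1]<270])
"
```

```text
('slide', array([ 0.0672, -0.0037,  0.0017]), 'spin', np.float64(-0.0), 'q6', np.float64(0.08), 'rows', np.float64(1.6))
(230, 226) rect (488.1, 209.9, 39.8, 20.2, 8.0) circ [488.  210.3] 20.1
(266, 185) rect (598.9, 109.2, 36.0, 36.1, 89.7) circ [599.3 109.7] 19.9
(306, 181) rect (613.6, 1.7, 46.3, 45.8, 7.6) circ [613.6  -1.3] 28.9
(344, 174) rect (628.8, -104.2, 52.7, 55.6, 89.4) circ [ 629.6 -104.2] 30.2
(205, 254) rect (339.8, 266.2, 680.4, 198.2, 12.0) circ [341.6 266.1] 346.4
```

Call:
arm_command([
  {"slide":[0.034,-0.002,0],"spin":0,"gripper":1},
  {"slide":[0.067,-0.0035,0],"spin":0,"gripper":1},
  {"slide":[0.067,-0.0035,0],"spin":0,"gripper":1},
  {"slide":[0.067,-0.0035,0],"spin":0,"gripper":1},
  {"slide":[0.067,-0.0035,0],"spin":0,"gripper":1},
  {"slide":[0.067,-0.0035,0],"spin":0,"gripper":1},
  {"slide":[0.067,-0.0035,0],"spin":0,"gripper":1},
])

```text
t: 36.9
tool_pos: [0.5722, 0.2617, 0.3109]
tool_rot: [2.076, 2.358, -0.0]
contact_force: [-1.1, 0.3, 0.0]
opening: 0.0858
grip_force: 0.0
```

```bash
cat >> h.py <<'E'
def figlook():
    d=grab('wrist');o=status.get_obs();print(o['tool_pos'])
    c=d['c2w'][:3,3];n=proj(d,np.r_[c[:2],0]);print('cam',c,'nadir',np.round(n,1))
    m=fig(d)
    for k in (1,15,25):
        mm=cv2.morphologyEx(m,cv2.MORPH_OPEN,cv2.getStructuringElement(cv2.MORPH_ELLIPSE,(k,k)))
        print('open',k);show([b for b in blobs(d,mm,.1,300) if b['px'][1]<230])
    x0,y0=max(int(n[0])-40,0),max(int(n[1])-45,0); s=m[y0:y0+90:5,x0:x0+84:3]
    print('\n'.join(''.join('#' if q else '.' for q in r) for r in s)); return d
E
python3 -c "
from h import *
d=figlook();save(d,'w10.png')
"
```

```text
[0.57220908 0.26176417 0.31089477]
cam [0.56307203 0.33727985 0.38050277] nadir [319.  113.7]
open 1
(322, 104) rect (564.3, 345.5, 43.0, 43.2, 7.3) circ [565.9 343.8] 24.1
(161, 76) rect (421.1, 349.7, 43.3, 88.4, 88.4) circ [420.9 347.9] 46.7
open 15
(321, 104) rect (564.3, 345.5, 43.0, 43.2, 7.3) circ [564.4 344.9] 22.2
(157, 71) rect (421.3, 357.9, 82.8, 35.1, 24.9) circ [423.8 352.5] 41.8
open 25
(321, 104) rect (564.0, 345.2, 42.7, 43.5, 54.9) circ [564.2 345.2] 21.9
(143, 72) rect (403.5, 354.5, 45.3, 34.1, 60.8) circ [405.1 353.6] 24.2
............................
............................
............................
..........#########.........
........#############.......
.......###############......
.......###############......
.......################.....
.......###############......
.......###############......
........#############.......
.........############.......
............######.##.......
............................
............................
............................
............................
............................
```

The mask shows the cat's body as a clean disc of r = 22 mm centred at (0.5642, 0.3452).

Call:
arm_command([
  {"slide":[0.03,0.001,0.01],"spin":0,"gripper":1},
  {"slide":[0.06,0.002,0.03],"spin":0,"gripper":1},
  {"slide":[0.083,0.002,0.05],"spin":0,"gripper":1},
  {"slide":[0.083,0.002,0.05],"spin":0,"gripper":1},
  {"slide":[0.083,0.002,0.05],"spin":0,"gripper":1},
  {"slide":[0.083,0.002,0.05],"spin":0,"gripper":1},
  {"slide":[0.083,0.002,0.05],"spin":0,"gripper":1},
  {"slide":[0.083,0.002,0.05],"spin":0,"gripper":1},
])

```text
t: 37.62
tool_pos: [0.5641, 0.3446, 0.2626]
tool_rot: [2.075, 2.357, 0.004]
contact_force: [-0.4, -0.6, -0.8]
opening: 0.0853
grip_force: 0.0
```

```bash
python3 -c "
from h import *
o=status.get_obs();print(o['tool_pos'],to([.5635,.345,.157],7.4))
"
```

```text
[0.56410556 0.34458503 0.26257014] ('slide', array([ 0.0004, -0.0008,  0.1056]), 'spin', np.float64(-0.1), 'q6', np.float64(0.31), 'rows', np.float64(2.5))
```

Call:
arm_command([
  {"slide":[0.0004,-0.0008,0.025],"spin":0,"gripper":1},
  {"slide":[0.0004,-0.0008,0.05],"spin":0,"gripper":1},
  {"slide":[0.0004,-0.0008,0.075],"spin":0,"gripper":1},
  {"slide":[0.0004,-0.0008,0.093],"spin":0,"gripper":1},
  {"slide":[0.0004,-0.0008,0.102],"spin":0,"gripper":1},
  {"slide":[0.0004,-0.0008,0.1056],"spin":0,"gripper":1},
  {"slide":[0.0004,-0.0008,0.1056],"spin":0,"gripper":1},
  {"slide":[0.0004,-0.0008,0.1056],"spin":0,"gripper":1},
])

```text
t: 38.28
tool_pos: [0.5633, 0.3459, 0.157]
tool_rot: [2.073, 2.359, 0.004]
contact_force: [0.4, -0.9, 0.7]
opening: 0.086
grip_force: 0.0
```

Call:
arm_command([
  {"slide":[0,0,0],"spin":0,"gripper":0.6},
  {"slide":[0,0,0],"spin":0,"gripper":0.4},
  {"slide":[0,0,0],"spin":0,"gripper":0.3},
  {"slide":[0,0,0],"spin":0,"gripper":0.2},
  {"slide":[0,0,0],"spin":0,"gripper":0.15},
  {"slide":[0,0,0],"spin":0,"gripper":0.1},
  {"slide":[0,0,0],"spin":0,"gripper":0.05},
  {"slide":[0,0,0],"spin":0,"gripper":0},
], newtons=35)

```text
t: 38.95
tool_pos: [0.5625, 0.3459, 0.1555]
tool_rot: [2.074, 2.36, 0.001]
contact_force: [0.9, -0.1, 2.1]
opening: 0.043
grip_force: 31.3
```

Call:
arm_command([
  {"slide":[0,0,0],"spin":0,"gripper":-0.05},
  {"slide":[0,0,0],"spin":0,"gripper":-0.1},
  {"slide":[0,0,0],"spin":0,"gripper":-0.1},
  {"slide":[0,0,0],"spin":0,"gripper":-0.1},
])

```text
t: 39.28
tool_pos: [0.5625, 0.3459, 0.1555]
tool_rot: [2.074, 2.36, 0.001]
contact_force: [1.0, 0.0, 2.2]
opening: 0.0436
grip_force: 35.3
```

Call:
arm_command([
  {"slide":[0,0,-0.01],"spin":0,"gripper":-0.1},
  {"slide":[0,0,-0.03],"spin":0,"gripper":-0.1},
  {"slide":[0,0,-0.05],"spin":0,"gripper":-0.1},
  {"slide":[0,0,-0.07],"spin":0,"gripper":-0.1},
  {"slide":[-0.015,0,-0.085],"spin":0,"gripper":-0.1},
  {"slide":[-0.035,0.001,-0.085],"spin":0,"gripper":-0.1},
  {"slide":[-0.06,0.002,-0.085],"spin":0,"gripper":-0.1},
  {"slide":[-0.09,0.003,-0.085],"spin":0,"gripper":-0.1},
], newtons=40)

```text
t: 39.95
tool_pos: [0.5764, 0.2569, 0.2407]
tool_rot: [-2.071, -2.362, -0.0]
contact_force: [0.0, -0.6, -1.2]
opening: 0.043
grip_force: 40.8
```

Call:
arm_command([
  {"slide":[-0.03,0.001,0],"spin":0,"gripper":-0.1},
  {"slide":[-0.06,0.003,0],"spin":0,"gripper":-0.1},
  {"slide":[-0.09,0.004,0],"spin":0,"gripper":-0.1},
  {"slide":[-0.12,0.005,0],"spin":0,"gripper":-0.1},
  {"slide":[-0.15,0.006,0],"spin":0,"gripper":-0.1},
  {"slide":[-0.18,0.007,0],"spin":0,"gripper":-0.1},
  {"slide":[-0.205,0.008,0],"spin":0,"gripper":-0.1},
  {"slide":[-0.225,0.009,0],"spin":0,"gripper":-0.1},
])

```text
t: 40.62
tool_pos: [0.6144, 0.0329, 0.2401]
tool_rot: [-2.075, -2.358, 0.001]
contact_force: [0.4, -0.4, -1.0]
opening: 0.043
grip_force: 40.8
```

Call:
arm_command([
  {"slide":[-0.015,0.0005,0],"spin":0,"gripper":-0.1},
  {"slide":[-0.025,0.001,0],"spin":0,"gripper":-0.1},
  {"slide":[-0.0285,0.001,0],"spin":0,"gripper":-0.1},
  {"slide":[-0.0285,0.001,0],"spin":0,"gripper":-0.1},
  {"slide":[-0.0285,0.001,0],"spin":0,"gripper":-0.1},
  {"slide":[-0.0285,0.001,0],"spin":0,"gripper":-0.1},
])

```text
t: 41.12
tool_pos: [0.6192, 0.0079, 0.2402]
tool_rot: [-2.072, -2.361, -0.0]
contact_force: [-0.5, -0.5, -1.1]
opening: 0.043
grip_force: 40.8
```

```bash
sed -i 's/ok=(r\[:,0\]<17)&(r\[:,1\]>125)/ok=(r[:,0]<17)\&(r[:,1]>85)/' h.py; python3 -c "
from h import *
o=status.get_obs();print(o['tool_pos'],o['opening'],o['contact_force'],to([.6197,.007,.1815],7.4))
d=grab('side');axis(d,o['tool_pos']-[0,0,.1555]);print('owl');axis(d,[.635,-.106,.022])
"
```

```text
[0.61921853 0.00785822 0.24015543] 0.04302182960543583 [-0.46218182 -0.50470954 -1.11677085] ('slide', array([-0.0009,  0.0004,  0.0587]), 'spin', np.float64(0.1), 'q6', np.float64(-0.24), 'rows', np.float64(1.4))
0.008 312.7 193.7 309 321 dev 2.3
0.03 312.6 186.9 311 321 dev 3.4
0.06 312.4 177.5 305 325 dev 2.6
0.07 312.3 174.2 305 325 dev 2.7
0.08 312.2 171.0 305 319 dev -0.2
0.09 312.2 167.7 304 319 dev -0.7
0.1 312.1 164.3 304 319 dev -0.6
owl
0.008 319.0 188.5 311 324 dev -1.5
0.03 319.0 182.5 307 320 dev -5.5
0.06 318.9 174.0 305 325 dev -3.9
0.07 318.9 171.1 305 319 dev -6.9
0.08 318.9 168.2 304 319 dev -7.4
0.09 318.8 165.2 304 319 dev -7.3
0.1 318.8 162.2 320 318 dev 0.2
```

Call:
arm_command([
  {"slide":[-0.0009,0.0004,0.02],"spin":0,"gripper":-0.1},
  {"slide":[-0.0009,0.0004,0.037],"spin":0,"gripper":-0.1},
  {"slide":[-0.0009,0.0004,0.05],"spin":0,"gripper":-0.1},
  {"slide":[-0.0009,0.0004,0.057],"spin":0,"gripper":-0.1},
  {"slide":[-0.0009,0.0004,0.0587],"spin":0,"gripper":-0.1},
  {"slide":[-0.0009,0.0004,0.0587],"spin":0,"gripper":-0.1},
  {"slide":[-0.0009,0.0004,0.0587],"spin":0,"gripper":-0.1},
])

```text
t: 41.75
tool_pos: [0.6204, 0.0061, 0.1824]
tool_rot: [2.073, 2.359, 0.001]
contact_force: [-0.3, -0.5, -0.9]
opening: 0.0426
grip_force: 40.9
```

Call:
arm_command([
  {"slide":[0,0,0.001],"spin":0,"gripper":-0.1},
  {"slide":[0,0,0.002],"spin":0,"gripper":-0.1},
  {"slide":[0,0,0.003],"spin":0,"gripper":-0.1},
  {"slide":[0,0,0.003],"spin":0,"gripper":-0.1},
])

```text
t: 42.08
tool_pos: [0.6199, 0.0059, 0.1787]
tool_rot: [2.074, 2.36, 0.0]
contact_force: [0.3, -0.9, -1.6]
opening: 0.0432
grip_force: 40.9
```

```bash
python3 -c "
from h import *
o=status.get_obs();print(o['tool_pos'],o['contact_force'])
d=grab('side');axis(d,[o['tool_pos'][0],o['tool_pos'][1],.022])
h=cv2.cvtColor(d['frame'],cv2.COLOR_RGB2HSV);u,v=proj(d,[.605,.1225,.022]);print('small plate',u,v)
m=((h[...,0]<17)&(h[...,1]>85)&(h[...,2]<115)).astype(np.uint8);x,y=int(u),int(v);m2=np.zeros_like(m);m2[y-20:y+20,x-30:x+30]=m[y-20:y+20,x-30:x+30];show(blobs(d,m2,.022,60))
"
```

```text
[0.61992289 0.00591157 0.17868702] [ 0.31384991 -0.93674167 -1.58799894]
0.008 313.0 211.5 306 322 dev 1.0
0.03 312.9 205.3 311 313 dev -0.9
0.06 312.7 196.4 306 322 dev 1.3
0.07 312.6 193.4 306 321 dev 0.9
0.08 312.6 190.4 305 319 dev -0.6
0.09 312.5 187.3 305 319 dev -0.5
0.1 312.5 184.2 305 319 dev -0.5
small plate 305.3809374068784 242.09156326778225
(306, 244) rect (601.0, 130.4, 36.1, 40.8, 15.9) circ [601.9 130.6] 22.0
```

Aligned; lowering to contact.

Call:
arm_command([
  {"slide":[0,0,0.001],"spin":0,"gripper":-0.1},
  {"slide":[0,0,0.0015],"spin":0,"gripper":-0.1},
  {"slide":[0,0,0.002],"spin":0,"gripper":-0.1},
  {"slide":[0,0,0.002],"spin":0,"gripper":-0.1},
])

```text
t: 42.47
tool_pos: [0.6202, 0.0059, 0.1775]
tool_rot: [2.073, 2.359, 0.0]
contact_force: [-1.9, 0.2, 4.7]
opening: 0.0432
grip_force: 41.3
```

Call:
arm_command([
  {"slide":[0,0,0],"spin":0,"gripper":0.0},
  {"slide":[0,0,0],"spin":0,"gripper":0.02},
  {"slide":[0,0,0],"spin":0,"gripper":0.03},
  {"slide":[0,0,0],"spin":0,"gripper":0.04},
  {"slide":[0,0,0],"spin":0,"gripper":0.05},
  {"slide":[0,0,0],"spin":0,"gripper":0.06},
  {"slide":[0,0,0],"spin":0,"gripper":0.07},
  {"slide":[0,0,0],"spin":0,"gripper":0.08},
], newtons=20)

```text
t: 43.13
tool_pos: [0.6196, 0.006, 0.1758]
tool_rot: [-2.073, -2.359, 0.001]
contact_force: [0.2, -0.1, -0.5]
opening: 0.0459
grip_force: 0.1
```

Call:
arm_command([
  {"slide":[0,0,0],"spin":0,"gripper":0.1},
  {"slide":[0,0,0],"spin":0,"gripper":0.12},
  {"slide":[0,0,0],"spin":0,"gripper":0.14},
  {"slide":[0,0,0],"spin":0,"gripper":0.17},
  {"slide":[0,0,0],"spin":0,"gripper":0.2},
  {"slide":[0,0,0],"spin":0,"gripper":0.25},
  {"slide":[0,0,0],"spin":0,"gripper":0.3},
  {"slide":[0,0,0],"spin":0,"gripper":0.4},
])

```text
t: 43.8
tool_pos: [0.6199, 0.006, 0.1765]
tool_rot: [-2.074, -2.36, 0.0]
contact_force: [-0.5, -0.7, -0.1]
opening: 0.0599
grip_force: 0.0
```

Call:
arm_command([
  {"slide":[0,0,0],"spin":0,"gripper":0.6},
  {"slide":[0,0,0],"spin":0,"gripper":0.8},
  {"slide":[0,0,0],"spin":0,"gripper":1},
  {"slide":[0,0,0],"spin":0,"gripper":1},
  {"slide":[0,0,-0.01],"spin":0,"gripper":1},
  {"slide":[0,0,-0.03],"spin":0,"gripper":1},
  {"slide":[0,0,-0.06],"spin":0,"gripper":1},
  {"slide":[0,0,-0.1],"spin":0,"gripper":1},
])

```text
t: 44.47
tool_pos: [0.6183, 0.0061, 0.2747]
tool_rot: [-2.07, -2.356, 0.006]
contact_force: [0.1, -0.1, 0.1]
opening: 0.0853
grip_force: 0.0
```

```bash
python3 -c "
from h import *
axis('side',[.62,.006,.022])
print(to([.43,.276,.31],7.4))
"
```

```text
0.008 313.0 211.6 306 322 dev 1.0
0.03 312.8 205.3 311 314 dev -0.3
0.06 312.7 196.5 306 327 dev 3.8
0.07 312.6 193.5 306 328 dev 4.4
0.08 312.5 190.4 305 327 dev 3.5
0.09 312.5 187.3 305 322 dev 1.0
0.1 312.4 184.2 304 320 dev -0.4
('slide', array([ 0.2927, -0.1558, -0.0251]), 'spin', np.float64(-0.0), 'q6', np.float64(-0.24), 'rows', np.float64(8.0))
```

Call:
arm_command([
  {"slide":[0,0,-0.025],"spin":0,"gripper":1},
  {"slide":[0.035,-0.02,-0.025],"spin":0,"gripper":1},
  {"slide":[0.07,-0.04,-0.025],"spin":0,"gripper":1},
  {"slide":[0.105,-0.06,-0.025],"spin":0,"gripper":1},
  {"slide":[0.14,-0.08,-0.025],"spin":0,"gripper":1},
  {"slide":[0.175,-0.1,-0.025],"spin":0,"gripper":1},
  {"slide":[0.21,-0.12,-0.025],"spin":0,"gripper":1},
  {"slide":[0.245,-0.14,-0.025],"spin":0,"gripper":1},
])

```text
t: 45.18
tool_pos: [0.4482, 0.2322, 0.3026]
tool_rot: [2.074, 2.359, 0.003]
contact_force: [-0.3, 0.4, 0.7]
opening: 0.0852
grip_force: 0.0
```

Call:
arm_command([
  {"slide":[0.025,-0.01,0],"spin":0,"gripper":1},
  {"slide":[0.043,-0.018,0],"spin":0,"gripper":1},
  {"slide":[0.043,-0.018,0],"spin":0,"gripper":1},
  {"slide":[0.043,-0.018,0],"spin":0,"gripper":1},
  {"slide":[0.043,-0.018,0],"spin":0,"gripper":1},
  {"slide":[0.043,-0.018,0],"spin":0,"gripper":1},
  {"slide":[0.043,-0.018,0],"spin":0,"gripper":1},
  {"slide":[0.043,-0.018,0],"spin":0,"gripper":1},
])

```text
t: 45.85
tool_pos: [0.4267, 0.2705, 0.3015]
tool_rot: [2.076, 2.358, -0.0]
contact_force: [-0.3, 0.3, -0.6]
opening: 0.0854
grip_force: 0.0
```

```bash
python3 -c "
from h import *
d=figlook();c=d['frame'][30:200,200:440];cv2.imwrite('pics/bird.png',cv2.resize(c,(720,510),interpolation=cv2.INTER_CUBIC)[:,:,::-1])
"
```

```text
[0.42662669 0.27062512 0.30143702]
cam [0.41754806 0.34609232 0.37106854] nadir [319.1 113.7]
open 1
(319, 107) rect (417.7, 349.8, 63.2, 43.4, 0.5) circ [417.1 349.6] 34.4
open 15
(319, 106) rect (417.1, 354.8, 54.0, 41.8, 55.1) circ [420.3 352.9] 29.5
open 25
(316, 107) rect (413.8, 351.6, 44.6, 38.7, 49.8) circ [415.4 350.6] 23.0
............................
............................
............................
...........####.............
........##########.....##...
......####################..
.....#####################..
.....####################...
.....################.......
.....################.......
...##################.......
..##..##########.###........
........###########.........
..........######............
............................
............................
............................
............................
```

The mask shows the bird's body disc centred near (317,107). Tail and beak stick out along the image's right-up/left-down line, about 23° from horizontal. I'll spin +67° to grip perpendicular to that.

Call:
arm_command([
  {"slide":[0.01,0,0],"spin":7,"gripper":1},
  {"slide":[0.02,0,0],"spin":14,"gripper":1},
  {"slide":[0.03,0,0],"spin":21,"gripper":1},
  {"slide":[0.04,0,0],"spin":28,"gripper":1},
  {"slide":[0.05,-0.001,0],"spin":35,"gripper":1},
  {"slide":[0.06,-0.0015,0],"spin":42,"gripper":1},
  {"slide":[0.07,-0.0015,0.02],"spin":49,"gripper":1},
  {"slide":[0.082,-0.0015,0.04],"spin":56,"gripper":1},
])

```text
t: 46.57
tool_pos: [0.4152, 0.3529, 0.2628]
tool_rot: [-2.942, -1.1, -0.006]
contact_force: [1.2, 0.5, -0.6]
opening: 0.0851
grip_force: 0.0
```

Call:
arm_command([
  {"slide":[0,0,0.01],"spin":6,"gripper":1},
  {"slide":[0,0,0.02],"spin":11,"gripper":1},
  {"slide":[0,0,0.02],"spin":11,"gripper":1},
  {"slide":[0,0,0.02],"spin":11,"gripper":1},
  {"slide":[0,0,0.02],"spin":11,"gripper":1},
  {"slide":[0,0,0.02],"spin":11,"gripper":1},
  {"slide":[0,0,0.02],"spin":11,"gripper":1},
])

```text
t: 47.15
tool_pos: [0.4146, 0.3525, 0.2427]
tool_rot: [-3.031, -0.824, -0.003]
contact_force: [-0.1, -0.1, 0.3]
opening: 0.0853
grip_force: 0.0
```

```bash
python3 -c "
from h import *
o=status.get_obs();print(o['tool_pos'],to([.4145,.352,.142],-59.6))
d=grab('wrist');m=fig(d)
u,v=proj(d,[.4145,.352,.1]);print('pred px',u,v)
for k in (1,25,31):
    mm=cv2.morphologyEx(m,cv2.MORPH_OPEN,cv2.getStructuringElement(cv2.MORPH_ELLIPSE,(k,k)));show([b for b in blobs(d,mm,.1,300) if b['px'][1]<330 and abs(b['px'][0]-320)<120])
x0,y0=220,130; s=m[y0:y0+190:7,x0:x0+200:4]
print('\n'.join(''.join('#' if q else '.' for q in r) for r in s))
"
```

```text
[0.41460646 0.35250528 0.24267119] ('slide', array([-0.0005,  0.0004,  0.1007]), 'spin', np.float64(0.0), 'q6', np.float64(1.61), 'rows', np.float64(2.4))
pred px 319.11682824548296 217.83539856219164
(322, 212) rect (417.5, 352.9, 81.7, 44.5, 51.3) circ [417.1 353.1] 42.9
(321, 215) rect (415.7, 351.3, 57.4, 44.0, 59.4) circ [417.  350.7] 30.8
(321, 216) rect (415.5, 351.1, 56.8, 44.1, 59.4) circ [416.6 350.5] 30.4
..................................................
..................................................
..................................................
..................................................
..................................................
........................####......................
........................####......................
........................####......................
......................########....................
....................###########...................
....................############..................
....................############..................
...................##############.................
...................##############.................
...................#############..................
....................###########...................
.....................##########...................
.......................######.....................
.........................##.......................
.........................#........................
..................................................
..................................................
..................................................
..................................................
..................................................
..................................................
..................................................
..................................................
```

Call:
arm_command([
  {"slide":[-0.0005,0.0012,0.025],"spin":0,"gripper":1},
  {"slide":[-0.0005,0.0012,0.05],"spin":0,"gripper":1},
  {"slide":[-0.0005,0.0012,0.075],"spin":0,"gripper":1},
  {"slide":[-0.0005,0.0012,0.09],"spin":0,"gripper":1},
  {"slide":[-0.0005,0.0012,0.097],"spin":0,"gripper":1},
  {"slide":[-0.0005,0.0012,0.1],"spin":0,"gripper":1},
  {"slide":[-0.0005,0.0012,0.1],"spin":0,"gripper":1},
  {"slide":[-0.0005,0.0012,0.1],"spin":0,"gripper":1},
])

```text
t: 47.87
tool_pos: [0.4151, 0.3516, 0.1429]
tool_rot: [-3.031, -0.823, -0.003]
contact_force: [0.3, -0.2, 0.0]
opening: 0.0854
grip_force: 0.0
```

Call:
arm_command([
  {"slide":[0,0,0],"spin":0,"gripper":0.6},
  {"slide":[0,0,0],"spin":0,"gripper":0.4},
  {"slide":[0,0,0],"spin":0,"gripper":0.3},
  {"slide":[0,0,0],"spin":0,"gripper":0.2},
  {"slide":[0,0,0],"spin":0,"gripper":0.15},
  {"slide":[0,0,0],"spin":0,"gripper":0.1},
  {"slide":[0,0,0],"spin":0,"gripper":0.05},
  {"slide":[0,0,0],"spin":0,"gripper":0},
], newtons=35)

```text
t: 48.53
tool_pos: [0.4145, 0.3511, 0.1417]
tool_rot: [3.031, 0.823, 0.001]
contact_force: [-0.1, -1.1, 1.4]
opening: 0.0435
grip_force: 35.7
```

Call:
arm_command([
  {"slide":[0,0,0],"spin":0,"gripper":-0.05},
  {"slide":[0,0,0],"spin":0,"gripper":-0.1},
  {"slide":[0,0,0],"spin":0,"gripper":-0.1},
  {"slide":[0,0,0],"spin":0,"gripper":-0.1},
])

```text
t: 48.87
tool_pos: [0.4145, 0.3511, 0.1417]
tool_rot: [3.031, 0.823, 0.001]
contact_force: [0.0, -1.5, 1.9]
opening: 0.0433
grip_force: 35.7
```

```bash
python3 -c "
from h import *
o=status.get_obs();print(o['tool_pos'],to([.6045,.1223,.23]))
"
```

```text
[0.41451648 0.3510725  0.14172162] ('slide', array([ 0.0482,  0.2935, -0.0881]), 'spin', 0, 'q6', np.float64(1.61), 'rows', np.float64(7.4))
```

Call:
arm_command([
  {"slide":[0,0,-0.01],"spin":0,"gripper":-0.1},
  {"slide":[0,0,-0.03],"spin":0,"gripper":-0.1},
  {"slide":[0,0,-0.055],"spin":0,"gripper":-0.1},
  {"slide":[0,0,-0.08],"spin":0,"gripper":-0.1},
  {"slide":[0.001,0.01,-0.095],"spin":0,"gripper":-0.1},
  {"slide":[0.004,0.03,-0.095],"spin":0,"gripper":-0.1},
  {"slide":[0.009,0.055,-0.095],"spin":0,"gripper":-0.1},
  {"slide":[0.014,0.085,-0.095],"spin":0,"gripper":-0.1},
], newtons=40)

```text
t: 49.53
tool_pos: [0.4692, 0.285, 0.2373]
tool_rot: [-3.03, -0.826, -0.001]
contact_force: [-0.4, 0.2, -2.1]
opening: 0.0433
grip_force: 40.9
```

Call:
arm_command([
  {"slide":[0.005,0.03,0],"spin":0,"gripper":-0.1},
  {"slide":[0.01,0.06,0],"spin":0,"gripper":-0.1},
  {"slide":[0.015,0.09,0],"spin":0,"gripper":-0.1},
  {"slide":[0.02,0.12,0],"spin":0,"gripper":-0.1},
  {"slide":[0.025,0.15,0],"spin":0,"gripper":-0.1},
  {"slide":[0.029,0.175,0],"spin":0,"gripper":-0.1},
  {"slide":[0.032,0.195,0],"spin":0,"gripper":-0.1},
  {"slide":[0.034,0.208,0],"spin":0,"gripper":-0.1},
])

```text
t: 50.2
tool_pos: [0.6047, 0.1211, 0.2364]
tool_rot: [-3.032, -0.821, 0.001]
contact_force: [0.5, 0.6, -1.1]
opening: 0.0435
grip_force: 40.9
```

Call:
arm_command([
  {"slide":[0,0,0],"spin":0,"gripper":-0.1},
  {"slide":[0,0,0],"spin":0,"gripper":-0.1},
  {"slide":[0,0,0],"spin":0,"gripper":-0.1},
  {"slide":[0,0,0],"spin":0,"gripper":-0.1},
  {"slide":[0,0,0],"spin":0,"gripper":-0.1},
])

```text
t: 50.62
tool_pos: [0.6033, 0.1236, 0.2365]
tool_rot: [-3.031, -0.825, 0.0]
contact_force: [-0.7, -0.4, -1.6]
opening: 0.0431
grip_force: 41.0
```

```bash
python3 -c "
from h import *
o=status.get_obs();print(o['tool_pos'],o['opening'],o['contact_force'],to([.6045,.1223,.1685]))
d=grab('side');axis(d,o['tool_pos']-[0,0,.1417])
"
```

```text
[0.60330475 0.1235956  0.23649438] 0.04312404657503346 [-0.70879373 -0.42299386 -1.62991485] ('slide', array([0.0004, 0.0017, 0.068 ]), 'spin', 0, 'q6', np.float64(1.12), 'rows', np.float64(1.6))
0.008 305.0 218.0 302 316 dev 4.0
0.03 304.8 210.9 303 317 dev 5.2
0.06 304.4 200.9 305 303 dev -0.4
0.07 304.3 197.5 305 303 dev -0.3
0.08 304.2 194.0 305 303 dev -0.2
0.09 304.1 190.5 305 303 dev -0.1
0.1 303.9 186.9 305 303 dev 0.1
```

Call:
arm_command([
  {"slide":[0.0004,0.0017,0.02],"spin":0,"gripper":-0.1},
  {"slide":[0.0004,0.0017,0.04],"spin":0,"gripper":-0.1},
  {"slide":[0.0004,0.0017,0.056],"spin":0,"gripper":-0.1},
  {"slide":[0.0004,0.0017,0.065],"spin":0,"gripper":-0.1},
  {"slide":[0.0004,0.0017,0.068],"spin":0,"gripper":-0.1},
  {"slide":[0.0004,0.0017,0.068],"spin":0,"gripper":-0.1},
  {"slide":[0.0004,0.0017,0.068],"spin":0,"gripper":-0.1},
])

```text
t: 51.25
tool_pos: [0.6056, 0.1216, 0.1695]
tool_rot: [3.031, 0.824, 0.002]
contact_force: [-1.2, 0.1, -0.5]
opening: 0.0433
grip_force: 41.0
```

Call:
arm_command([
  {"slide":[0,0,0.001],"spin":0,"gripper":-0.1},
  {"slide":[0,0,0.002],"spin":0,"gripper":-0.1},
  {"slide":[0,0,0.003],"spin":0,"gripper":-0.1},
  {"slide":[0,0,0.003],"spin":0,"gripper":-0.1},
])

```text
t: 51.58
tool_pos: [0.6052, 0.1214, 0.1658]
tool_rot: [3.032, 0.823, 0.001]
contact_force: [0.0, -0.1, -2.0]
opening: 0.0436
grip_force: 41.0
```

Call:
arm_command([
  {"slide":[0,0,0.001],"spin":0,"gripper":-0.1},
  {"slide":[0,0,0.0015],"spin":0,"gripper":-0.1},
  {"slide":[0,0,0.0015],"spin":0,"gripper":-0.1},
  {"slide":[0,0,0.0015],"spin":0,"gripper":-0.1},
])

```text
t: 51.92
tool_pos: [0.6051, 0.1214, 0.1639]
tool_rot: [-3.032, -0.823, 0.0]
contact_force: [0.5, -0.2, -1.6]
opening: 0.0437
grip_force: 41.0
```

Call:
arm_command([
  {"slide":[0,0,0.0005],"spin":0,"gripper":-0.1},
  {"slide":[0,0,0.001],"spin":0,"gripper":-0.1},
  {"slide":[0,0,0.001],"spin":0,"gripper":-0.1},
  {"slide":[0,0,0.001],"spin":0,"gripper":-0.1},
])

```text
t: 52.25
tool_pos: [0.6054, 0.1215, 0.1637]
tool_rot: [-3.032, -0.823, -0.001]
contact_force: [-1.1, 0.2, 2.8]
opening: 0.0435
grip_force: 41.2
```

Call:
arm_command([
  {"slide":[0,0,0],"spin":0,"gripper":0.0},
  {"slide":[0,0,0],"spin":0,"gripper":0.02},
  {"slide":[0,0,0],"spin":0,"gripper":0.03},
  {"slide":[0,0,0],"spin":0,"gripper":0.04},
  {"slide":[0,0,0],"spin":0,"gripper":0.05},
  {"slide":[0,0,0],"spin":0,"gripper":0.06},
  {"slide":[0,0,0],"spin":0,"gripper":0.07},
  {"slide":[0,0,0],"spin":0,"gripper":0.08},
], newtons=20)

```text
t: 52.92
tool_pos: [0.6048, 0.1213, 0.1624]
tool_rot: [-3.032, -0.823, 0.001]
contact_force: [-1.1, 0.3, 0.7]
opening: 0.0461
grip_force: 0.0
```

Call:
arm_command([
  {"slide":[0,0,0],"spin":0,"gripper":0.1},
  {"slide":[0,0,0],"spin":0,"gripper":0.12},
  {"slide":[0,0,0],"spin":0,"gripper":0.14},
  {"slide":[0,0,0],"spin":0,"gripper":0.17},
  {"slide":[0,0,0],"spin":0,"gripper":0.2},
  {"slide":[0,0,0],"spin":0,"gripper":0.25},
  {"slide":[0,0,0],"spin":0,"gripper":0.3},
  {"slide":[0,0,0],"spin":0,"gripper":0.4},
])

```text
t: 53.58
tool_pos: [0.6051, 0.1214, 0.163]
tool_rot: [-3.032, -0.823, -0.0]
contact_force: [-0.3, 1.1, 0.3]
opening: 0.0598
grip_force: 0.0
```

Call:
arm_command([
  {"slide":[0,0,0],"spin":0,"gripper":0.6},
  {"slide":[0,0,0],"spin":0,"gripper":0.8},
  {"slide":[0,0,0],"spin":0,"gripper":1},
  {"slide":[0,0,0],"spin":0,"gripper":1},
  {"slide":[0,0,-0.01],"spin":0,"gripper":1},
  {"slide":[0,0,-0.03],"spin":0,"gripper":1},
  {"slide":[0,0,-0.06],"spin":0,"gripper":1},
  {"slide":[0,0,-0.1],"spin":0,"gripper":1},
])

```text
t: 54.25
tool_pos: [0.6035, 0.1212, 0.2613]
tool_rot: [-3.031, -0.823, 0.01]
contact_force: [-0.0, 0.1, -0.4]
opening: 0.0855
grip_force: 0.0
```

Call:
arm_command([
  {"slide":[0,0,-0.04],"spin":0,"gripper":1},
  {"slide":[-0.02,-0.03,-0.05],"spin":0,"gripper":1},
  {"slide":[-0.04,-0.06,-0.05],"spin":0,"gripper":1},
  {"slide":[-0.06,-0.09,-0.05],"spin":0,"gripper":1},
  {"slide":[-0.08,-0.12,-0.05],"spin":0,"gripper":1},
  {"slide":[-0.1,-0.15,-0.05],"spin":0,"gripper":1},
  {"slide":[-0.12,-0.18,-0.05],"spin":0,"gripper":1},
  {"slide":[-0.12,-0.18,-0.05],"spin":0,"gripper":1},
])

```text
t: 54.92
tool_pos: [0.4065, 0.2178, 0.3137]
tool_rot: [-3.028, -0.829, 0.0]
contact_force: [0.3, -0.4, -0.1]
opening: 0.0857
grip_force: 0.0
```

```bash
python3 -c "
from h import *
print(status.get_obs()['tool_pos'])
t=grab('top');s=grab('side')
a=cv2.resize(s['frame'][140:290,230:430],(456,342),interpolation=cv2.INTER_CUBIC);b=cv2.resize(t['frame'][140:290,235:385],(342,342),interpolation=cv2.INTER_CUBIC)
cv2.imwrite('pics/fin.png',np.hstack([a,b])[:,:,::-1])
for n,p in(('large',[.635,-.107]),('square',[.62,.007]),('small',[.605,.1215])): print(n,'plate px top',np.round(proj(t,p+[.022]),1),'side',np.round(proj(s,p+[.022]),1), 'head top', np.round(proj(t,p+[.13]),1))
"
```

```text
[0.40653708 0.21780896 0.31369819]
large plate px top [342.8 174. ] side [319.1 190.5] head top [345.2 170.8]
square plate px top [304.2 179.5] side [312.9 214. ] head top [303.1 176.7]
small plate px top [265.3 184.9] side [305.5 241.8] head top [260.7 182.6]
```

View pics/fin.png

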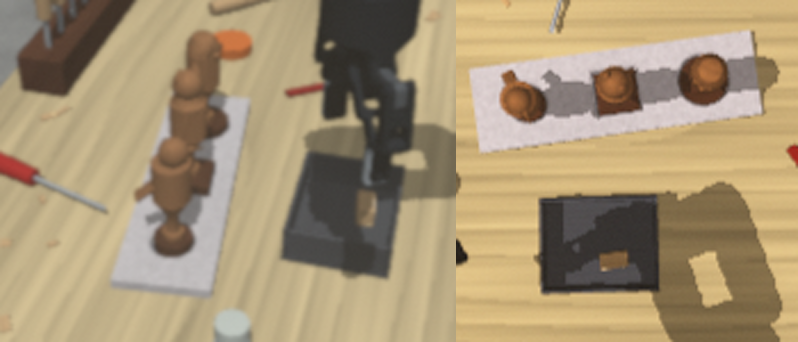

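Left crop: all three figures stand upright on their plates, with feet centred (bird's foot at (173,238)). Right crop: the plates are seated, the figures are centred over them, and the offcut is in the tray at (613,260). Contact heights matched the seated-plate height of 22 mm for all three. Handing in.

```bash
python3 -c "
from h import *
a=grab('side')['frame'][140:250,280:340].astype(int);b=grab('side')['frame'][140:250,280:340].astype(int);print('change',abs(a-b).max())
print(order.finish_job())"
```

```text
change 3
the job is handed in; nothing more can be done
None
```

I handed the job in at about 55 s of the 210 s limit: the offcut is in the scrap tray, all three plates are seated in their recesses, and the owl, cat and bird stand on the large, square and small plates. The hand-in returned no verdict, so this rests on my last camera check.

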